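Make up the dilution kit in its carrier

TASK

Make up the dilution kit in the white carrier: stand the larger of the two stoppered flasks in the wide round pocket, the short, straight-sided glass beaker in the smaller round pocket and the taller black-capped sample bottle in the square pocket, each set down upright (not dropped) on the floor of its pocket. Leave the smaller flask, the taller, tapering plastic cup and the shorter sample bottle standing where they are.

Things in the scene. Friction and masses are not known exactly. Their poses are not given: they have to be found in the camera images.
- large_flask_center (a point): the larger of the two volumetric flasks: white-looking glass bulb with a long thin neck and a teal stopper, 62 mm across the bulb and 187 mm tall, standing upright, about 0.1 kg. The bulb reaches up to 70 mm; above it the neck, 17 mm thick, is the place to grasp (110 to 130 mm above its foot). Point: centre, 93.5 mm above the foot; z up its axis
- beaker_center (a point): the small glass beaker: open, straight-sided clear glass with a thin flared rim, its lower half faintly whitish, 46 mm across and 56 mm tall, standing upright, light; grasp it across the outside, 35 to 45 mm above its foot. Point: centre, 28 mm above the foot; z up its axis
- tall_bottle_center (a point): the taller of the two black-capped sample bottles: translucent whitish round bottle, 42 mm across and 93 mm tall, standing upright, light; the straight body reaches up to about 75 mm, grasp it there below the cap (45 to 60 mm above its foot). Point: centre, 46.5 mm above the foot; z up its axis
- small_flask_center (a point): look-alike that stays: the smaller volumetric flask, same shape, 49 mm across the bulb and 150 mm tall, standing. Point: centre, 75 mm above the foot
- plastic_cup_center (a point): look-alike that stays: cloudy plastic cup, open, clearly tapering (foot 38 mm across, rim 47 mm), whitish almost all the way up, 47 mm across and 64 mm tall, so a little taller than the beaker, standing. Point: centre, 32 mm above the foot
- short_bottle_center (a point): look-alike that stays: the shorter black-capped sample bottle, 37 mm across and 81 mm tall, standing. Point: centre, 40.5 mm above the foot
- pocket_wide (a point): one of three grey plastic inserts, 92 x 92 mm, lying side by side at 94 mm spacing in a row along the white carrier, in any order, fixed; this one has the wide round pocket, 80 mm across. The pocket is 14 mm deep; the point is the centre of the pocket floor, 10 mm above the bench, so the insert's top is 24 mm above the bench. x points across the row, y along the row of inserts, z up
- pocket_narrow (a point): one of three grey plastic inserts, 92 x 92 mm, lying side by side at 94 mm spacing in a row along the white carrier, in any order, fixed; this one has the smaller round pocket, 62 mm across. The pocket is 14 mm deep; the point is the centre of the pocket floor, 10 mm above the bench, so the insert's top is 24 mm above the bench. x points across the row, y along the row of inserts, z up
- pocket_square (a point): one of three grey plastic inserts, 92 x 92 mm, lying side by side at 94 mm spacing in a row along the white carrier, in any order, fixed; this one has the square pocket, 60 x 60 mm. The pocket is 14 mm deep; the point is the centre of the pocket floor, 10 mm above the bench, so the insert's top is 24 mm above the bench. x points across the row, y along the row of inserts, z up
- carrier: the carrier: shallow white tray, 104 x 292 mm, rim 20 mm high, with a low steel handle at each end (332 mm long over the handles), fixed to the bench; it holds the three inserts. Origin: centre of its underside; x across, y along its length, z up
Things that resemble listed ones, but are neither listed nor needed, are in the scene too. What is shaped like the part that bears pocket_square but red is not meant.

How it is judged:
At the end, for the whole second after the job is handed in: Larger flask in the wide round, beaker in the smaller round, taller bottle in the square pocket: axis within 16 mm of the centre, foot within 5 mm of the floor, upright within 0.12 rad, at rest. Small flask, cup and short bottle upright, at rest, within 20 mm of their start (horizontal distance between large_flask_center and pocket_wide below 0.016 m and z of large_flask_center in the frame of pocket_wide between 0.0885 and 0.0985 m and angle between each of large_flask_center, beaker_center, tall_bottle_center, small_flask_center, plastic_cup_center, short_bottle_center's own z axis and vertical below 0.12 rad and linear speed of each of large_flask, beaker, tall_bottle, small_flask, plastic_cup, short_bottle below 0.02 m/s and angular speed of each of large_flask, beaker, tall_bottle below 0.2 rad/s and horizontal distance between beaker_center and pocket_narrow below 0.016 m and z of beaker_center in the frame of pocket_narrow between 0.023 and 0.033 m and horizontal distance between tall_bottle_center and pocket_square below 0.016 m and z of tall_bottle_center in the frame of pocket_square between 0.0415 and 0.0515 m and distance of each of small_flask_center, plastic_cup_center, short_bottle_center from where it was at the start of the episode below 0.02 m); the robot touches nothing.
It fails at once if a thing of the kit falls over (angle between any of large_flask_center, beaker_center, tall_bottle_center's own z axis and vertical above 0.8 rad).
It fails at once if a thing of the kit is dropped or thrown instead of set down ((contact force between large_flask and the fingers below 0.05 N and linear speed of large_flask above 0.7 m/s) or (contact force between beaker and the fingers below 0.05 N and linear speed of beaker above 0.7 m/s) or (contact force between tall_bottle and the fingers below 0.05 N and linear speed of tall_bottle above 0.7 m/s)).
It fails at once if the smaller flask, the cup or the shorter bottle is moved or knocked over ((distance of small_flask_center from where it was at the start of the episode above 0.03 m or angle between small_flask_center's own z axis and vertical above 0.5 rad) or (distance of plastic_cup_center from where it was at the start of the episode above 0.03 m or angle between plastic_cup_center's own z axis and vertical above 0.5 rad) or (distance of short_bottle_center from where it was at the start of the episode above 0.03 m or angle between short_bottle_center's own z axis and vertical above 0.5 rad)).
It also fails if it takes over 96 s, if anything falls off the work surface, if the arm or the gripper's body presses on something with over 40 N, if the wrist force passes 120 N, or if a joint passes its speed limit or range.

ROBOT

A 6-joint arm with a two-finger parallel gripper is mounted at the origin on a cart in front of the work surface, level with it; the furniture and walls round the work are solid. World frame = base frame: x ahead of the robot, y to its left, z up, the work surface at z = 0. Lengths are in m, angles in rad, forces in N, time in s.
With the tool pointing down it reaches from about 0.35 to 0.975 m from the base axis. Payload 4.9 kg.
Tool frame: the origin (TCP) lies at the very end of the fingers, on their centre line; the grasp point (between the pads) lies 19 mm behind it; z points along the fingers, y is the direction in which the jaws open and shut (so a half turn about z gives the same grasp; the last joint's range is limited). The gripper opens to 85 mm and grips with 20 to 120 N. Pads are 22 mm wide; open, the fingers measure 114 mm over their backs; the gripper's body (76 mm by 85 mm) begins 54 mm behind the grasp point. The pads swing forward as they close: fully open they stand 13 mm farther back than shut.
Start: joints at [-1.42, 0.053, 1.613, -0, 1.476, -0.119], TCP at [0.167, -0.602, 0.231] pointing down, gripper open.
Joint ranges: [-3.01, 3.01], [-1.01, 2.22], [0.06, 2.58], [-1.02, 4.17], [0.09, 2.62], [-3.14, 3.14]. Speed limits (rad/s): [2.57, 2.57, 3.14, 3.14, 3.14, 3.14].

INTERFACE

Orientations are given as a unit quaternion [w, x, y, z].
In Python, from plant import state, grab_frame, camera_model, job_done, search_frame, masks_of, place_of gives the robot as it stands.
- The arm moves only by the tool drive_tool, never from a script. Its argument "series" is a list of rows, each a list of 2 entries, a list of its own where there are three numbers: the shift along the world's x, y, z in m, then the turn, a rotation vector about the world's x, y, z in degrees. A call has 1 to 8 rows; each row is the pose to reach, as a shift and turn from the pose commanded when the call began; what a row does not reach only later rows make up. A row lasts 1/10 s, in which the tool goes at most 50 mm and 8.59 degrees, less where a joint would pass 70% of its speed; a pose out of reach is approached as far as the arm can. A call with a gripper value outside its range is refused whole. "fingers" is the closure, from -1 (fully open) to 1 (shut), so that 0 is half open, set as the call begins (left out, the last holds). The fingers move at their own pace and stop on an object; the grip force is fixed at half the most. Time passes only in rows, so rows that repeat a pose let the fingers close. It gives the time, the measured TCP pose, the force and the opening at its end, in the units of the state.
- state(): the state, without advancing time (a new reading comes with each control period).
- grab_frame(name): name is "scene" or "side" or "wrist"; returns the picture (400x640x3 uint8, red, green, blue); there is no depth.
- camera_model(name): a dict with "fovy" (degrees; the focal length in pixels is half the picture's height over the tangent of half this angle, whatever the lens; pixels are square), "cx", "cy" (the principal point, pixels), "D" ([k1, k2, p1, p2, k3] as OpenCV has them; the pictures are not rectified), "rvec" (rotation vector, rad) and "tvec" (3), from world to camera coordinates, as OpenCV has them. Camera axes: x right, y down, z forward; pixel columns grow to the right and rows downward; lengths in m; the calibration is good to about 2 mm. A picture is of the moment at which its call begins: read the wrist's pose just before it. camera_model takes no time and is no camera call; for the wrist camera it gives the pose at the moment of the call.
- job_done(): hands the job in, once; it reports no verdict.
Trained networks look in the newest picture that a camera, given by its name, has taken for a name from the list of things; names that differ only in an ending like _2 or _b are one class to them, and where a whole thing is asked for, a point or a joint stands for the part that bears it (a point fixed in the world has none). Each returns a list of dicts, best first, with "confidence" (0 to 1); they miss things now and then, are a little off and sometimes report something else, mostly with a low value. They report only what shows in the picture. A call takes as long as a camera call. They do not tell look-alikes from the thing itself.
- search_frame(camera, name): "location" ([x, y, z] in m, in world coordinates, good to about 4 mm: the middle of the surface that is visible of it).
- masks_of(camera, name): "pixels" (400x640 bool, what is visible of it).
- place_of(camera, name): "location" ([x, y, z] in m, in world coordinates, good to about 4 mm: a listed point, or the origin of a listed thing).
The state is a dict: "time": time; "joint_pos": joint angles; "joint_vel": joint speeds; "joint_efforts": joint torques, N m; "tool_pos": TCP position; "tool_rot": TCP orientation; "contact_force": force on the tool from outside, world axes, zero at the start; "ft_torque": the same for the moment, N m; "gripper_width": opening from 0.0 (shut) to 1.0 (fully open).
Only numpy, scipy, OpenCV 4.12 (cv2) and the standard library are available. Lean on these libraries where they do the work, as an engineer would, in place of code of your own. Each camera call takes 0.05 s, during which the arm holds its last target.

## Working session

There is one attempt and no reset: what is moved stays moved. The work goes in short steps, Python scripts to look and compute and a tool call to move; the robot and the scene stay as the last step left them, time stands still between calls to the robot, and variables do not carry over. Pictures are saved under pics/ and viewed, and the job is handed in when it is done.

Besides the shell and the picture viewer there is one more tool, called after "Request:" as name(argument=value, ...) on one line, values as JSON. drive_tool: Moves the arm, as the interface text tells. Its arguments: {"type":"object","properties":{"series":{"type":"array","items":{"type":"array"}},"fingers":{"type":"number"}},"required":["series"]}

```bash
mkdir -p pics; ls; python3 - <<'E'
from plant import *
import cv2
for n in ["scene","side","wrist"]:
    im=grab_frame(n); cv2.imwrite(f"pics/a_{n}.png",im[:,:,::-1])
    m=camera_model(n); print(n,m)
    if n!="wrist":
        for t in ["large_flask_center","beaker_center","tall_bottle_center","small_flask_center","plastic_cup_center","short_bottle_center","pocket_wide","pocket_narrow","pocket_square","carrier"]:
            try: print(n,t,[(d["location"],round(d["confidence"],2)) for d in place_of(n,t)])
            except Exception as e: print(t,e)
print(state())
E
```

```text
pics
scene {'fovy': 50.74670509337338, 'cx': 319.3578745087108, 'cy': 194.04361351875528, 'D': array([-0.04049893,  0.        ,  0.        ,  0.        ,  0.        ]), 'rvec': array([ 0.66698457, -2.64723174,  1.1026447 ]), 'tvec': array([0.46933173, 0.26281382, 0.98258122])}
scene large_flask_center [([0.4556, -0.0606, 0.0912], 0.92)]
scene beaker_center [([0.4676, -0.2356, 0.0227], 0.78), ([0.5933, -0.039, 0.0101], 0.46)]
scene tall_bottle_center [([0.5638, -0.3397, 0.0462], 0.74)]
scene small_flask_center [([0.4402, 0.099, 0.0725], 0.9), ([0.5932, -0.0399, -0.0017], 0.63), ([0.5933, -0.0398, 0.0126], 0.54)]
scene plastic_cup_center [([0.5061, 0.3599, 0.0314], 0.69)]
scene short_bottle_center [([0.435, 0.2033, 0.0393], 0.93)]
scene pocket_wide [([0.438, 0.2051, 0.0389], 0.71), ([0.5935, 0.0541, 0.008], 0.65)]
scene pocket_narrow [([0.5925, -0.0391, 0.0113], 0.92)]
scene pocket_square [([0.5996, -0.132, 0.0108], 0.94), ([0.6408, -0.4516, 0.0026], 0.56)]
scene carrier [([0.5933, -0.0381, -0.0019], 0.9)]
side {'fovy': 44.98489775803158, 'cx': 317.80305831848955, 'cy': 200.96549171687
[... 1052 characters left out ...]
62])}
{'time': 1.15, 'joint_pos': array([-1.42001880e+00,  5.26594223e-02,  1.61291297e+00,  2.52985251e-05,
        1.47597966e+00, -1.19015179e-01]), 'joint_vel': array([ 0.00031869,  0.00029244, -0.00130663,  0.00167327,  0.00203552,
        0.00011163]), 'joint_efforts': array([-5.94837638e-04, -3.93695927e+01, -3.70462883e+01, -1.74920797e-04,
        5.35299769e-04, -1.14298706e-05]), 'tool_pos': array([ 0.1665777 , -0.60237435,  0.231321  ]), 'tool_rot': array([2.00940243e-05, 9.90915437e-01, 1.34486417e-01, 1.29132014e-05]), 'contact_force': array([-1.07383789, -0.27143272,  1.27009038]), 'ft_torque': array([ 0.06136664,  0.02144649, -0.02133071]), 'gripper_width': 0.999143830761733}
```

View pics/a_scene.png

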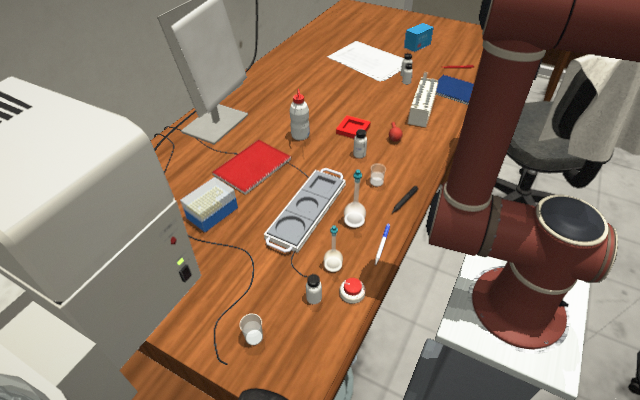

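View pics/a_side.png

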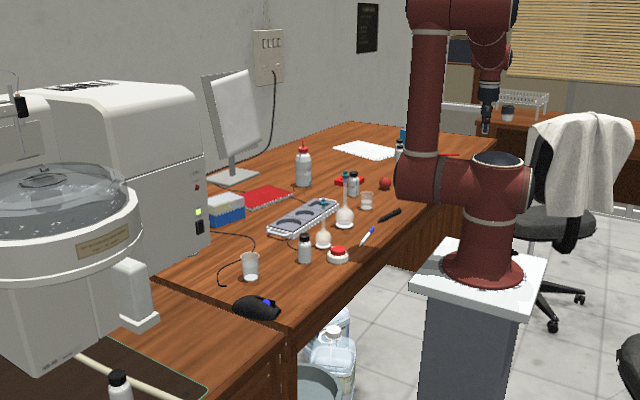

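View pics/a_wrist.png

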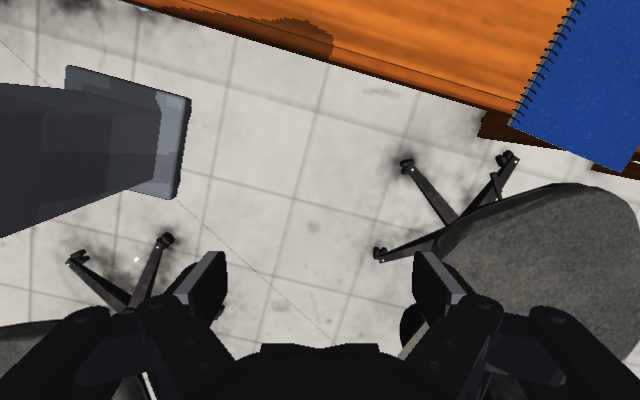

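```bash
cat > h.py <<'E'
import numpy as np, cv2
from plant import *
def K(m):
    f=200/np.tan(np.radians(m["fovy"])/2); return np.array([[f,0,m["cx"]],[0,f,m["cy"]],[0,0,1.]])
def proj(m,P):
    return cv2.projectPoints(np.array(P,float).reshape(-1,1,3),m["rvec"],m["tvec"],K(m),m["D"])[0].reshape(-1,2)
def ring(x,y,z,r,n=48):
    a=np.linspace(0,2*np.pi,n); return np.c_[x+r*np.cos(a),y+r*np.sin(a),np.full(n,z)]
def draw(im,m,P,c,s,o):
    p=((proj(m,P)-o+0.5)*s).astype(int); cv2.polylines(im,[p.reshape(-1,1,2)],False,c,1)
def ray(m,uv,z):
    u=cv2.undistortPoints(np.array(uv,float).reshape(-1,1,2),K(m),m["D"]).reshape(-1,2)
    R=cv2.Rodrigues(m["rvec"])[0]; C=-R.T@m["tvec"]
    d=(R.T@np.c_[u,np.ones(len(u))].T).T
    return C+d*((z-C[2])/d[:,2])[:,None]
def crop(im,c,w,h,s):
    x0,y0=int(c[0]-w/2),int(c[1]-h/2); x0=max(0,x0);y0=max(0,y0)
    return cv2.resize(im[y0:y0+h,x0:x0+w][:,:,::-1].copy(),None,fx=s,fy=s,interpolation=cv2.INTER_NEAREST),np.array([x0,y0])
E
cat > ov.py <<'E'
import sys
from h import *
T={"lf":(.4562,-.062,[(0,.02),(.187,.008),(.03,.031)]),"bk":(.4645,-.239,[(0,.022),(.056,.023)]),"tb":(.5636,-.337,[(0,.021),(.075,.021),(.093,.015)]),
"sf":(.441,.099,[(0,.017),(.15,.008),(.025,.0245)]),"cup":(.5065,.359,[(0,.019),(.064,.0235)]),"sb":(.4357,.205,[(0,.0185),(.081,.014)])}
for n in ["scene","side"]:
    im=cv2.imread(f"pics/a_{n}.png")[:,:,::-1]; m=camera_model(n); tiles=[]
    for k,(x,y,rs) in T.items():
        c=proj(m,[[x,y,.06]])[0]
        t,o=crop(im,c,64,72,4)
        for z,r in rs: draw(t,m,ring(x,y,z,r),(0,0,255),4,o)
        t=t[:288,:256]; tiles.append(cv2.copyMakeBorder(t,0,288-t.shape[0],0,256-t.shape[1],cv2.BORDER_CONSTANT))
    cv2.imwrite(f"pics/ov_{n}.png",np.vstack([np.hstack(tiles[:3]),np.hstack(tiles[3:])]))
E
python3 ov.py
```

```text
(no output)
```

View pics/ov_scene.png

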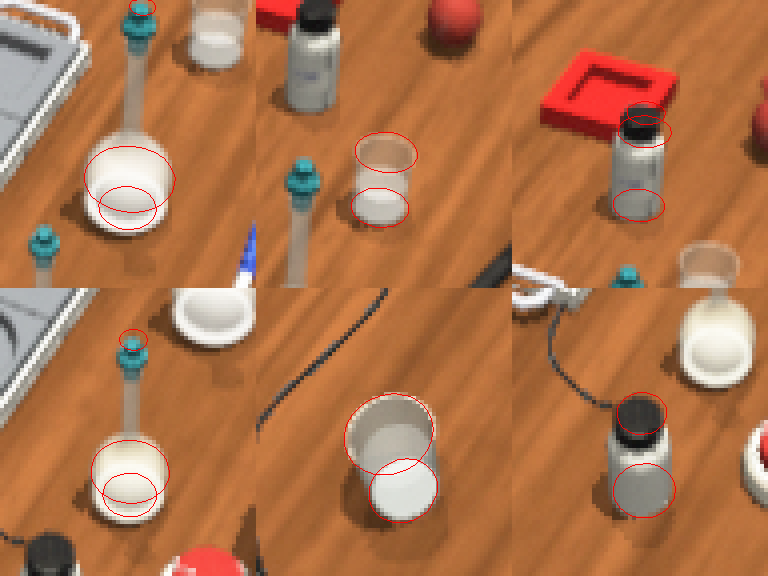

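View pics/ov_side.png

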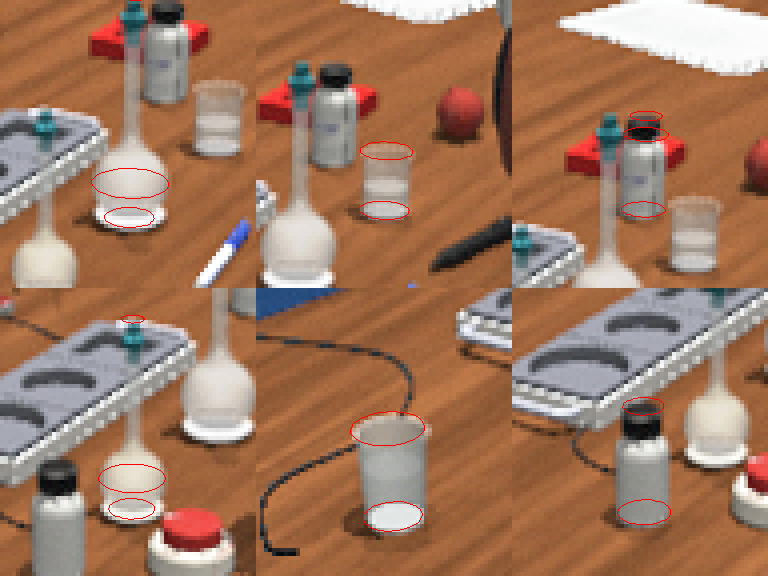

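```bash
python3 - <<'E'
from h import *
from scipy.spatial.transform import Rotation as Ro
s=state(); q=s["tool_rot"]; Rt=Ro.from_quat([*q[1:],q[0]]).as_matrix()
m=camera_model("wrist"); R=cv2.Rodrigues(m["rvec"])[0]; C=-R.T@m["tvec"]
print("cam in tool", Rt.T@(C-s["tool_pos"]), "fwd",Rt.T@R[2], "right",Rt.T@R[0])
for n in ["scene","side"]:
    im=cv2.imread(f"pics/a_{n}.png")[:,:,::-1]; m=camera_model(n)
    c=proj(m,[[.456,-.062,.1]])[0]; t,o=crop(im,c,50,80,7)
    for z in range(0,190,10):
        p=((proj(m,[[.456,-.062,z/1000]])[0]-o+.5)*7).astype(int)
        cv2.line(t,(p[0]+30,p[1]),(p[0]+60,p[1]),(0,0,255) if z%50 else (255,0,0),1)
    cv2.imwrite(f"pics/fl_{n}.png",t)
a=cv2.imread("pics/fl_scene.png");b=cv2.imread("pics/fl_side.png");cv2.imwrite("pics/fl.png",np.hstack([a,b]))
for n in ["scene","side"]:
  for nm in ["large_flask_center","tall_bottle_center","beaker_center"]:
    print(n,nm,[d["location"] for d in search_frame(n,nm)])
E
```

```text
cam in tool [ 6.86972768e-02  9.09851204e-05 -1.42178913e-01] fwd [-2.72226750e-01  1.33214953e-04  9.62233121e-01] right [ 1.79877988e-04  9.99999980e-01 -8.75539914e-05]
scene large_flask_center [[0.4525, -0.0507, 0.0563]]
scene tall_bottle_center [[0.5578, -0.324, 0.0517], [0.4346, 0.1064, 0.042]]
scene beaker_center [[0.4657, -0.227, 0.0335]]
side large_flask_center [[0.452, -0.0504, 0.0513]]
side tall_bottle_center []
side beaker_center [[0.4567, -0.2261, 0.0402], [0.4282, 0.221, 0.046]]
```

View pics/fl.png

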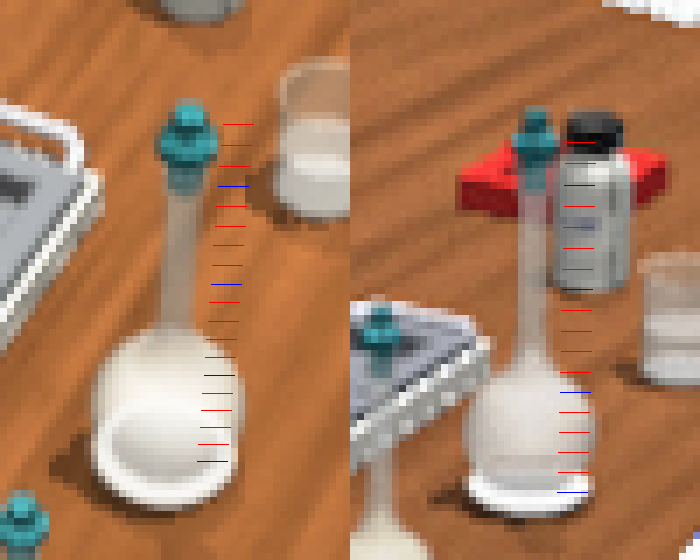

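Request:
drive_tool(series=[[[0.05, 0.1, 0.08], [0, 0, 0]], [[0.27, 0.53, 0.09], [0, 0, 0]], [[0.27, 0.53, 0.09], [0, 0, 0]], [[0.27, 0.53, 0.09], [0, 0, 0]], [[0.27, 0.53, 0.09], [0, 0, 0]], [[0.27, 0.53, 0.09], [0, 0, 0]], [[0.27, 0.53, 0.09], [0, 0, 0]], [[0.27, 0.53, 0.09], [0, 0, 0]]], fingers=-1)

```text
time: 2.25
tool_pos: [0.3433, -0.2543, 0.2991]
tool_rot: [0.0, 0.991, 0.134, 0.0]
contact_force: [0.3, -0.8, -1.1]
gripper_width: 0.998
```

Request:
drive_tool(series=[[[0.02, 0.05, 0.02], [2.1, -7.7, 0]], [[0.05, 0.1, 0.03], [4.2, -15.4, 0]], [[0.07, 0.15, 0.03], [6.4, -23.2, 0]], [[0.09, 0.18, 0.03], [8.5, -30.9, 0]], [[0.09, 0.18, 0.03], [10.6, -38.6, 0]], [[0.09, 0.18, 0.03], [10.6, -38.6, 0]], [[0.09, 0.18, 0.03], [10.6, -38.6, 0]]])

```text
time: 2.95
tool_pos: [0.4325, -0.0767, 0.3287]
tool_rot: [-0.045, 0.932, 0.126, 0.338]
contact_force: [0.1, 0.1, -0.5]
gripper_width: 1.0
```

```bash
python3 - <<'E'
from h import *
from scipy.spatial.transform import Rotation as Ro
s=state(); q=s["tool_rot"]; Rt=Ro.from_quat([*q[1:],q[0]]).as_matrix()
print(s["tool_pos"],s["joint_pos"],Rt)
im=grab_frame("wrist");cv2.imwrite("pics/b_wrist.png",im[:,:,::-1])
for t in ["large_flask_center","small_flask_center","pocket_wide","pocket_narrow","carrier","beaker_center"]:
    print(t,[(d["location"],round(d["confidence"],2)) for d in place_of("wrist",t)])
E
```

```text
[ 0.43245099 -0.0767339   0.32866022] [-0.70627689 -0.91537881  2.25731808  0.56861049  1.39142061  0.61085427] [[ 0.73937561  0.26451406  0.61915751]
 [ 0.20413453 -0.96437974  0.16822844]
 [ 0.64160174  0.00200742 -0.76703531]]
large_flask_center [([0.4581, -0.0663, 0.0921], 0.57)]
small_flask_center [([0.4426, 0.1023, 0.0799], 0.68)]
pocket_wide [([0.591, 0.0537, 0.0054], 0.86), ([0.5017, 0.3558, 0.032], 0.68)]
pocket_narrow [([0.5972, -0.04, 0.0092], 0.93)]
carrier []
beaker_center [([0.4667, -0.2365, 0.029], 0.61), ([0.4364, 0.2018, 0.0429], 0.34)]
```

View pics/b_wrist.png

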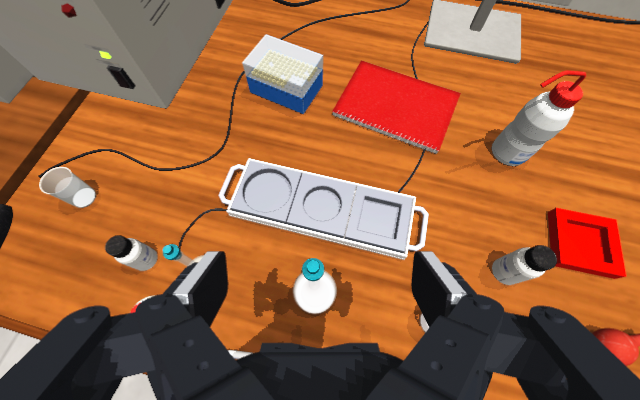

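```bash
python3 - <<'E'
from h import *
from scipy.optimize import least_squares
m=camera_model("wrist")
print("stopper z.175:",ray(m,[[313,268]],.175))
P=[(.592,.056,94),(.5948,-.039,0),(.5965,-.1305,-94)]
c=np.array([.5945,-.0385]);best=None
f=lambda v:np.concatenate([[v[0]-np.sin(v[2])*d/1000-x, v[1]+np.cos(v[2])*d/1000-y] for x,y,d in P])
r=least_squares(f,[.594,-.039,0]).x;print(r)
for n,fn in [("wrist","b_wrist"),("scene","a_scene")]:
    m=camera_model(n); im=cv2.imread(f"pics/{fn}.png")
    cx,cy,a=r
    def L(u,v,z): return [cx+u*np.cos(a)-v*np.sin(a),cy+u*np.sin(a)+v*np.cos(a),z]
    cc=proj(m,[L(0,0,.02)])[0]; t,o=crop(im[:,:,::-1],cc,220,150,3.5 if n=="wrist" else 3.5); s=3.5
    draw(t,m,[L(u,v,.02) for u,v in [(-.052,-.146),(.052,-.146),(.052,.146),(-.052,.146),(-.052,-.146)]],(0,0,255),s,o)
    for v,R in [(.094,.04),(0,.031)]: draw(t,m,ring(*L(0,v,.024),R),(0,255,0),s,o)
    draw(t,m,[L(u,v-.094,.024) for u,v in [(-.03,-.03),(.03,-.03),(.03,.03),(-.03,.03),(-.03,-.03)]],(0,255,0),s,o)
    for v in (.094,0,-.094): print(L(0,v,.01))
    cv2.imwrite(f"pics/car_{n}.png",t)
E
```

```text
stopper z.175: [[ 0.45774234 -0.06382586  0.175     ]]
[ 0.59443333 -0.03783333  0.02412399]
[np.float64(0.5921658978080375), np.float64(0.05613931553929676), 0.01]
[np.float64(0.5944333333333334), np.float64(-0.03783333333333334), 0.01]
[np.float64(0.5967007688586292), np.float64(-0.13180598220596343), 0.01]
[np.float64(0.5921658978080375), np.float64(0.05613931553929676), 0.01]
[np.float64(0.5944333333333334), np.float64(-0.03783333333333334), 0.01]
[np.float64(0.5967007688586292), np.float64(-0.13180598220596343), 0.01]
```

View pics/car_wrist.png

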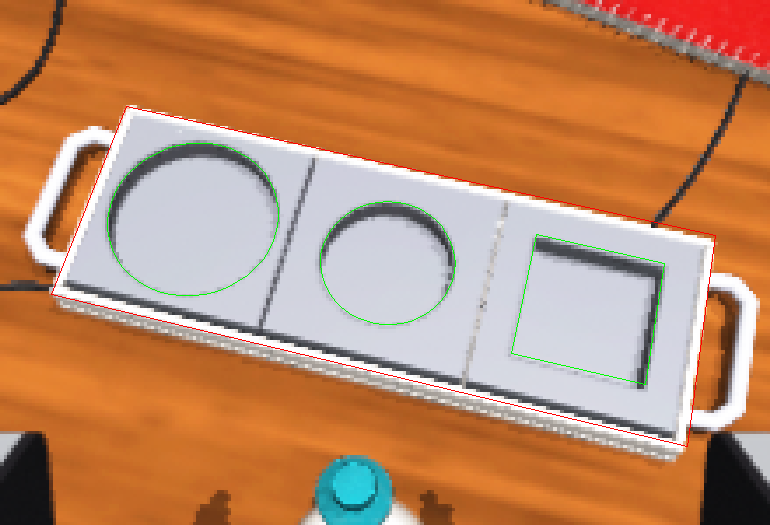

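View pics/car_scene.png

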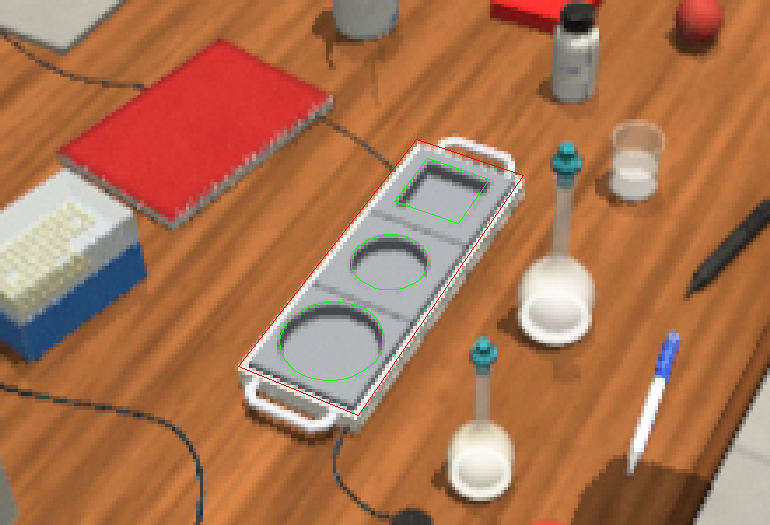

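Request:
drive_tool(series=[[[0.0365, 0.0165, 0], [0, 0, 0]], [[0.0365, 0.0165, -0.04], [0, 0, 0]], [[0.0365, 0.0165, -0.08], [0, 0, 0]], [[0.0365, 0.0165, -0.11], [0, 0, 0]], [[0.0365, 0.0165, -0.13], [0, 0, 0]], [[0.0365, 0.0165, -0.13], [0, 0, 0]]])

```text
time: 3.9
tool_pos: [0.4678, -0.0587, 0.1942]
tool_rot: [-0.048, 0.932, 0.126, 0.336]
contact_force: [-0.9, -0.5, 0.4]
gripper_width: 0.994
```

```bash
python3 - <<'E'
from h import *
s=state(); print(s["tool_pos"],s["joint_pos"],s["tool_rot"])
im=grab_frame("wrist");cv2.imwrite("pics/c_wrist.png",im[:,:,::-1])
im=grab_frame("side");t,o=crop(im,(360,180),200,150,4);cv2.imwrite("pics/c_side.png",t)
E
```

```text
[ 0.46783499 -0.05874975  0.19415861] [-0.58544678 -0.76876212  2.40488391  0.57917902  1.08591354  0.55226749] [-0.04763675  0.93212698  0.12563274  0.33628328]
```

View pics/c_wrist.png

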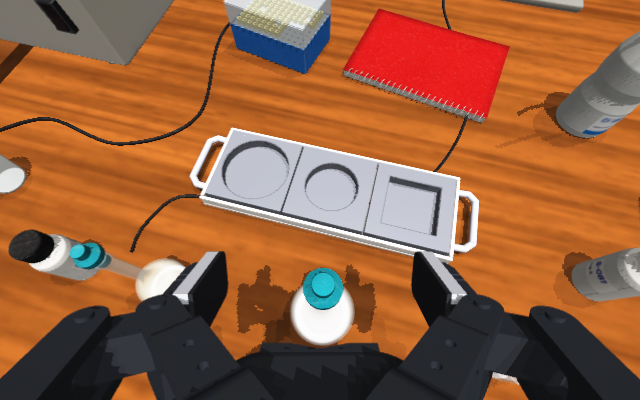

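View pics/c_side.png

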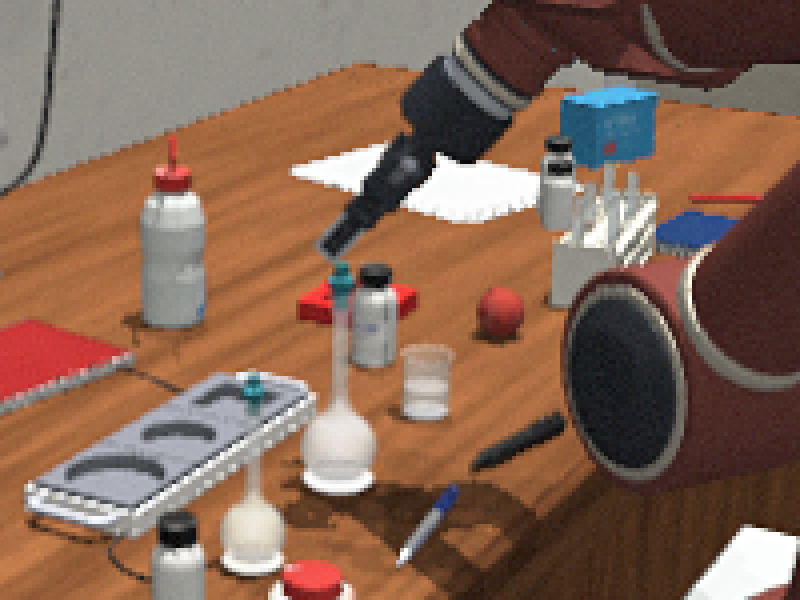

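Request:
drive_tool(series=[[[0, 0, -0.02], [0, 0, 0]], [[0, 0, -0.04], [0, 0, 0]], [[0, 0, -0.06], [0, 0, 0]], [[0, 0, -0.072], [0, 0, 0]], [[0, 0, -0.079], [0, 0, 0]], [[0, 0, -0.079], [0, 0, 0]], [[0, 0, -0.079], [0, 0, 0]]])

```text
time: 4.7
tool_pos: [0.47, -0.06, 0.121]
tool_rot: [-0.045, 0.931, 0.126, 0.34]
contact_force: [-0.3, 0.3, 0.9]
gripper_width: 0.995
```

```bash
python3 - <<'E'
from h import *
s=state(); print(s["tool_pos"],s["joint_pos"],s["tool_rot"],s["contact_force"])
im=grab_frame("wrist");cv2.imwrite("pics/d_wrist.png",im[:,:,::-1])
im=grab_frame("side");t,o=crop(im,(360,180),200,150,4);cv2.imwrite("pics/d_side.png",t)
E
```

```text
[ 0.47003011 -0.06001029  0.12100051] [-0.58538899 -0.66442597  2.47694537  0.64742545  0.93348406  0.42616461] [-0.04491897  0.93082613  0.12646452  0.33992901] [-0.28229397  0.34892146  0.89119765]
```

View pics/d_wrist.png

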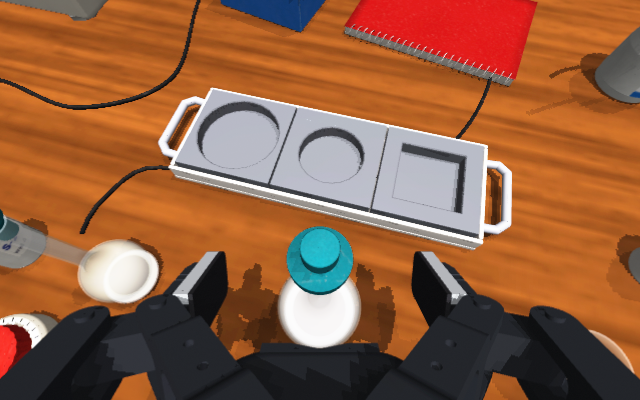

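View pics/d_side.png

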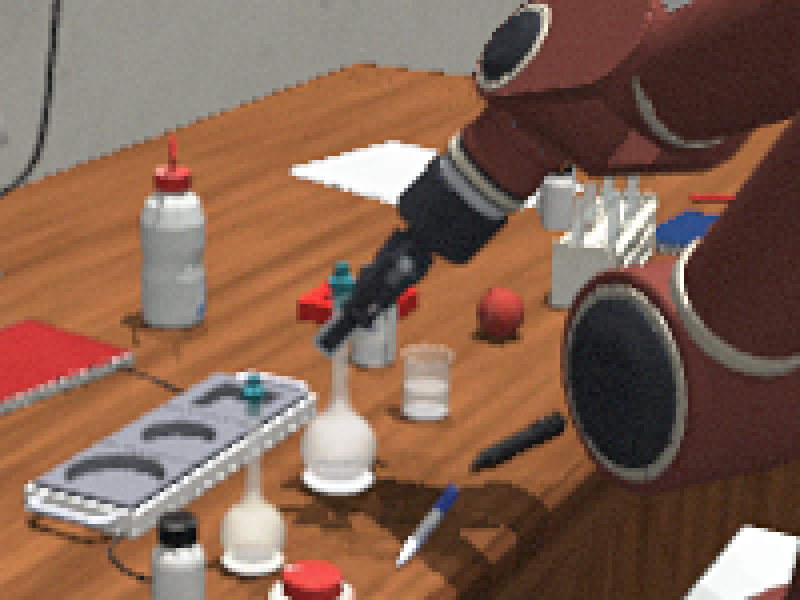

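Request:
drive_tool(series=[[[0, 0, -0.004], [0, 0, 0]], [[0, 0, -0.004], [0, 0, 0]]])

```text
time: 5.0
tool_pos: [0.4693, -0.0596, 0.1155]
tool_rot: [-0.045, 0.931, 0.126, 0.339]
contact_force: [-0.2, 0.6, 1.1]
gripper_width: 0.996
```

Now at grasp height (TCP z ≈ 0.1155); close.

Request:
drive_tool(series=[[[0, 0, 0], [0, 0, 0]], [[0, 0, 0], [0, 0, 0]], [[0, 0, 0], [0, 0, 0]], [[0, 0, 0], [0, 0, 0]], [[0, 0, 0], [0, 0, 0]], [[0, 0, 0], [0, 0, 0]], [[0, 0, 0], [0, 0, 0]]], fingers=1)

```text
time: 5.7
tool_pos: [0.4694, -0.0597, 0.1158]
tool_rot: [-0.045, 0.931, 0.126, 0.339]
contact_force: [0.1, -0.9, 0.1]
gripper_width: 0.183
```

```bash
python3 - <<'E'
from h import *
s=state(); print(s["tool_pos"],s["joint_pos"],s["tool_rot"],s["contact_force"],s["gripper_width"])
im=grab_frame("wrist");cv2.imwrite("pics/e_wrist.png",im[:,:,::-1])
im=grab_frame("side");t,o=crop(im,(360,180),200,150,4);cv2.imwrite("pics/e_side.png",t)
E
```

```text
[ 0.46944022 -0.05965312  0.11575366] [-0.58536734 -0.6564141   2.48149696  0.65219993  0.92470578  0.41782669] [-0.04533438  0.93104227  0.12635662  0.3393215 ] [ 0.1270188  -0.90609567  0.06473489] 0.18298600621723565
```

View pics/e_wrist.png

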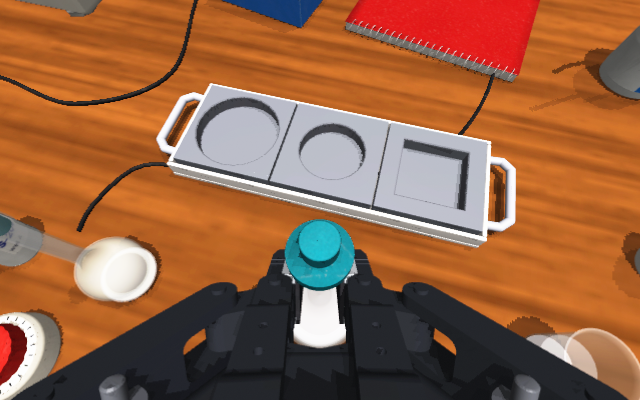

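View pics/e_side.png

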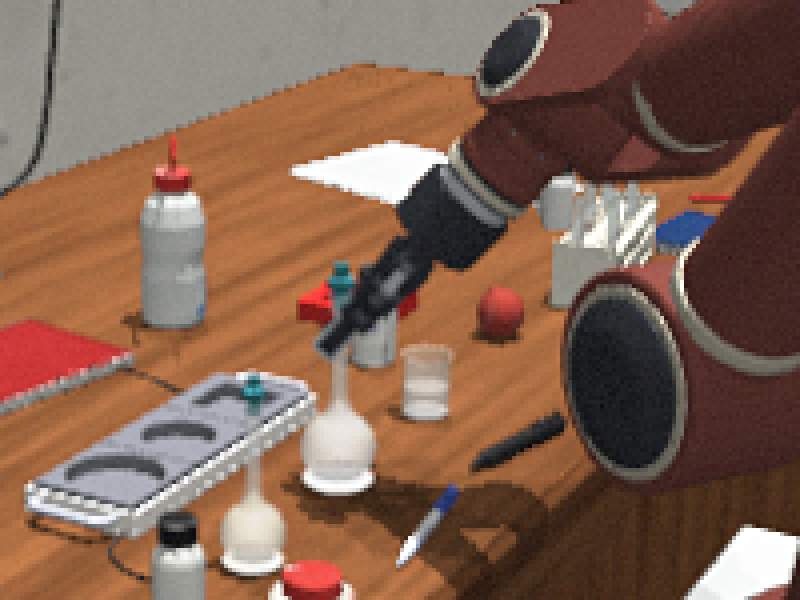

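Request:
drive_tool(series=[[[0, 0, 0.01], [0, 0, 0]], [[0, 0, 0.03], [0, 0, 0]], [[0, 0, 0.05], [0, 0, 0]], [[0, 0, 0.06], [0, 0, 0]], [[0, 0, 0.06], [0, 0, 0]]])

```text
time: 6.3
tool_pos: [0.4701, -0.0601, 0.1781]
tool_rot: [-0.044, 0.931, 0.127, 0.341]
contact_force: [0.2, 0.0, -1.0]
gripper_width: 0.183
```

```bash
python3 - <<'E'
from h import *
s=state(); print(s["tool_pos"],s["joint_pos"],s["tool_rot"],s["contact_force"],s["gripper_width"])
im=grab_frame("scene");t,o=crop(im,(340,190),160,120,5);cv2.imwrite("pics/f_scene.png",t)
im=grab_frame("side");t,o=crop(im,(340,200),160,120,5);cv2.imwrite("pics/f_side.png",t)
print(place_of("scene","large_flask_center"),place_of("side","large_flask_center"))
E
```

```text
[ 0.47014985 -0.06010571  0.17810472] [-0.58533293 -0.75003969  2.42454382  0.59509452  1.04407544  0.52057618] [-0.04416684  0.93055171  0.12687998  0.34062336] [ 0.15533376  0.02170941 -1.02517386] 0.18292100026728297
[{'location': [0.4573, -0.0607, 0.1544], 'confidence': 0.83}, {'location': [0.4644, -0.2369, 0.0269], 'confidence': 0.59}] [{'location': [0.4562, -0.0628, 0.152], 'confidence': 0.89}]
```

View pics/f_scene.png

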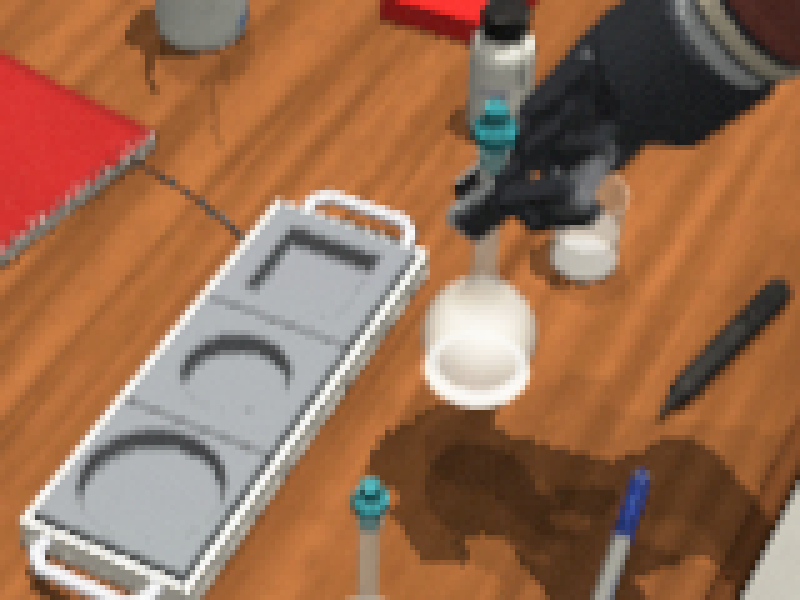

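View pics/f_side.png

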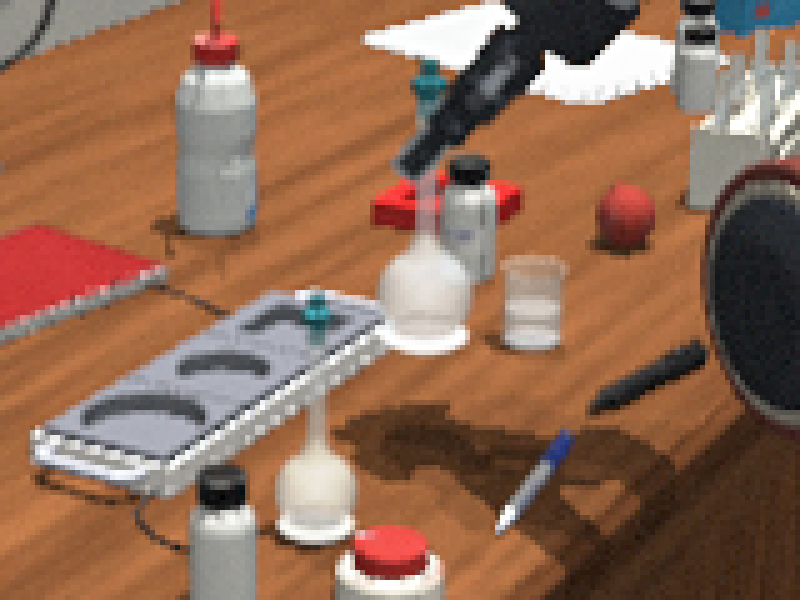

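Request:
drive_tool(series=[[[0.02, 0.017, 0], [0, 0, 0]], [[0.05, 0.044, 0], [0, 0, 0]], [[0.08, 0.07, 0], [0, 0, 0]], [[0.11, 0.096, 0], [0, 0, 0]], [[0.125, 0.11, 0], [0, 0, 0]], [[0.1345, 0.118, 0], [0, 0, 0]], [[0.1345, 0.118, 0], [0, 0, 0]]])

```text
time: 7.2
tool_pos: [0.6038, 0.0593, 0.1743]
tool_rot: [-0.046, 0.931, 0.127, 0.338]
contact_force: [-0.2, 0.2, -1.1]
gripper_width: 0.182
```

```bash
cat > look.py <<'E'
import sys
from h import *
tag,x,y,z,name=sys.argv[1],*map(float,sys.argv[2:5]),sys.argv[5]
w,h,sc=[int(v) for v in sys.argv[6:9]] if len(sys.argv)>6 else (80,110,5)
s=state(); print(s["time"],s["tool_pos"],s["tool_rot"],s["contact_force"],s["gripper_width"])
ts=[]
for n in ["scene","side"]:
    im=grab_frame(n); m=camera_model(n); t,o=crop(im,proj(m,[[x,y,z]])[0],w,h,sc); ts.append(t)
    print(n,[(d["location"],round(d["confidence"],2)) for d in place_of(n,name)])
cv2.imwrite(f"pics/{tag}.png",np.hstack(ts))
E
python3 look.py g .592 .056 .1 large_flask_center
```

```text
7.2 [0.60375859 0.05930788 0.17426262] [-0.04598934  0.93136564  0.12705686  0.3380822 ] [-0.15582135  0.23314621 -1.12371725] 0.1815520482451028
scene [([0.5924, 0.0569, 0.1507], 0.77)]
side [([0.5875, 0.0563, 0.1492], 0.83)]
```

View pics/g.png

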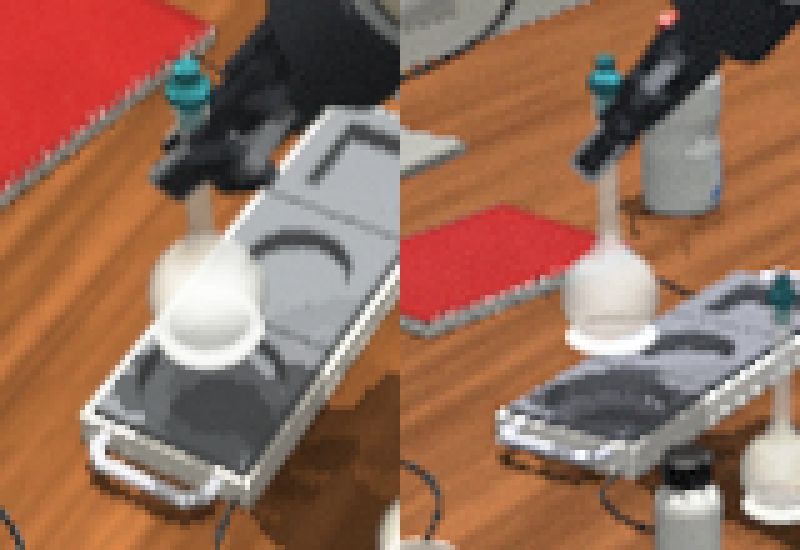

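Request:
drive_tool(series=[[[0, 0, -0.015], [0, 0, 0]], [[0, 0, -0.03], [0, 0, 0]], [[0, 0, -0.038], [0, 0, 0]], [[0, 0, -0.042], [0, 0, 0]], [[0, 0, -0.044], [0, 0, 0]], [[0, 0, -0.044], [0, 0, 0]], [[0, 0, -0.044], [0, 0, 0]]])

```text
time: 8.1
tool_pos: [0.6043, 0.0584, 0.1323]
tool_rot: [-0.045, 0.931, 0.126, 0.34]
contact_force: [-0.3, 0.8, -0.7]
gripper_width: 0.184
```

Request:
drive_tool(series=[[[0, 0, -0.002], [0, 0, 0]], [[0, 0, -0.003], [0, 0, 0]], [[0, 0, -0.004], [0, 0, 0]], [[0, 0, -0.004], [0, 0, 0]], [[0, 0, -0.004], [0, 0, 0]]])

```text
time: 8.6
tool_pos: [0.6038, 0.0584, 0.1276]
tool_rot: [-0.045, 0.931, 0.126, 0.339]
contact_force: [0.0, -0.3, -0.5]
gripper_width: 0.183
```

Request:
drive_tool(series=[[[0, 0, -0.001], [0, 0, 0]], [[0, 0, -0.0015], [0, 0, 0]], [[0, 0, -0.0015], [0, 0, 0]], [[0, 0, -0.0015], [0, 0, 0]]])

```text
time: 9.0
tool_pos: [0.6039, 0.0584, 0.1261]
tool_rot: [-0.045, 0.931, 0.126, 0.339]
contact_force: [-0.1, -0.2, -0.3]
gripper_width: 0.187
```

```bash
python3 look.py hh .592 .056 .08 large_flask_center
```

```text
9.0 [0.60386351 0.05839188 0.12612925] [-0.04541884  0.93107192  0.12636042  0.33922744] [-0.085086   -0.19916772 -0.30771371] 0.18734478241472147
scene [([0.5898, 0.059, 0.1004], 0.94)]
side [([0.5892, 0.0552, 0.0988], 0.88)]
```

View pics/hh.png

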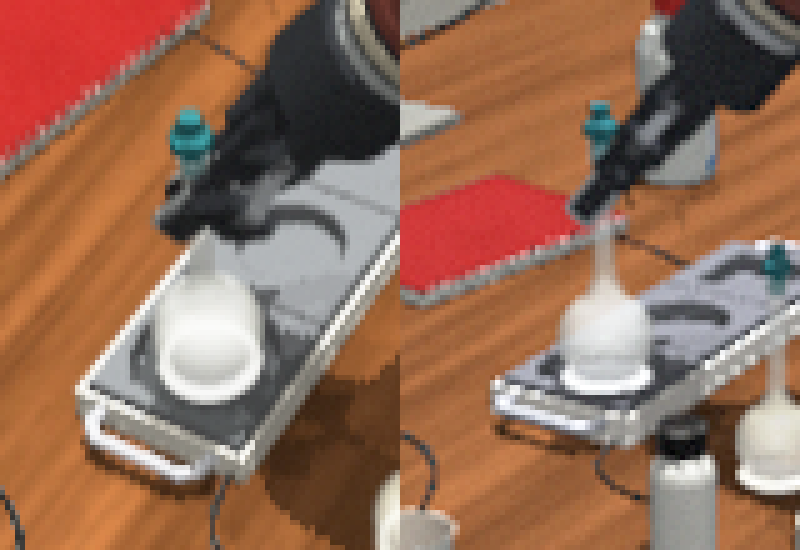

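Request:
drive_tool(series=[[[0, 0, -0.001], [0, 0, 0]], [[0, 0, -0.001], [0, 0, 0]], [[0, 0, -0.001], [0, 0, 0]]])

```text
time: 9.5
tool_pos: [0.6043, 0.0583, 0.1258]
tool_rot: [-0.045, 0.931, 0.126, 0.34]
contact_force: [-0.5, -0.3, 1.1]
gripper_width: 0.184
```

Request:
drive_tool(series=[[[0, 0, 0], [0, 0, 0]], [[0, 0, 0], [0, 0, 0]], [[0, 0, 0], [0, 0, 0]], [[0, 0, 0], [0, 0, 0]], [[0, 0, 0], [0, 0, 0]]], fingers=-1)

```text
time: 10.0
tool_pos: [0.6038, 0.0584, 0.125]
tool_rot: [-0.045, 0.931, 0.126, 0.339]
contact_force: [0.3, 0.6, 0.4]
gripper_width: 0.994
```

Request:
drive_tool(series=[[[-0.006, -0.002, 0.008], [0, 0, 0]], [[-0.019, -0.005, 0.023], [0, 0, 0]], [[-0.037, -0.01, 0.046], [0, 0, 0]], [[-0.062, -0.017, 0.077], [0, 0, 0]], [[-0.08, -0.05, 0.1], [-2.1, 7.7, 0]], [[-0.08, -0.09, 0.12], [-4.2, 15.4, 0]], [[-0.08, -0.12, 0.13], [-6.4, 23.2, 0]], [[-0.08, -0.15, 0.13], [-8.5, 30.9, 0]]])

```text
time: 10.8
tool_pos: [0.5251, -0.0938, 0.2595]
tool_rot: [-0.007, 0.989, 0.134, 0.069]
contact_force: [1.1, 1.2, 0.5]
gripper_width: 1.002
```

```bash
python3 look.py i .592 .056 .08 large_flask_center
python3 - <<'E'
from h import *
print(state()["joint_pos"])
im=grab_frame("wrist");cv2.imwrite("pics/i_wrist.png",im[:,:,::-1])
for n in ["beaker_center","tall_bottle_center"]: print(n,[(d["location"],round(d["confidence"],2)) for d in place_of("wrist",n)])
E
```

```text
10.8 [ 0.52508156 -0.09383478  0.25949636] [-0.00705709  0.98856385  0.13366443  0.0694661 ] [1.12875566 1.1579417  0.45016105] 1.0022438369515712
scene [([0.5918, 0.0565, 0.1032], 0.6)]
side [([0.5907, 0.0527, 0.1015], 0.66)]
[-0.35654847 -0.27096839  1.87811399  0.0830097   1.42274434  0.93722617]
beaker_center [([0.4654, -0.2382, 0.0252], 0.87)]
tall_bottle_center [([0.5675, -0.3373, 0.0471], 0.81)]
```

View pics/i.png

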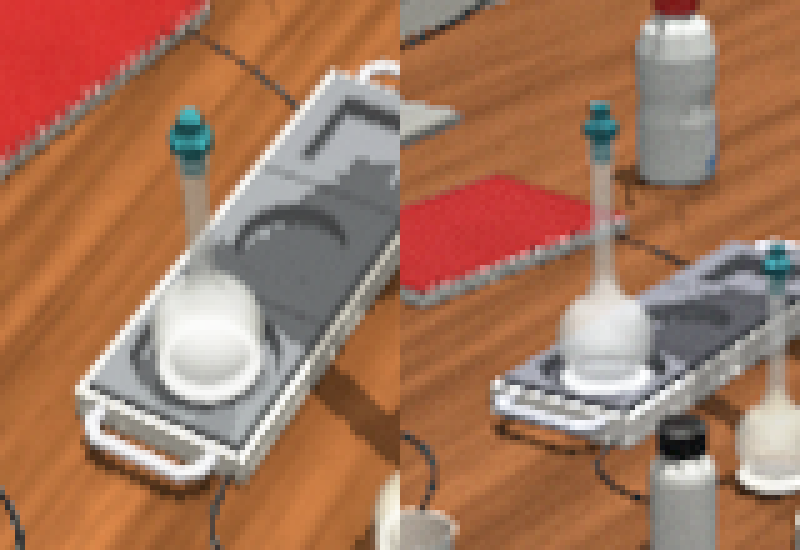

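View pics/i_wrist.png

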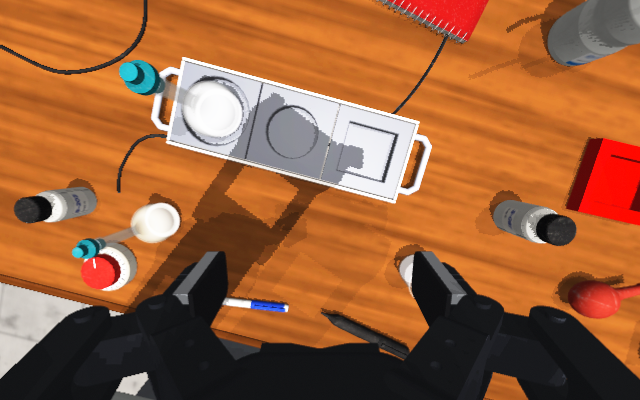

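Request:
drive_tool(series=[[[-0.02, -0.045, 0], [-2.1, 7.7, 0]], [[-0.04, -0.09, 0], [-2.1, 7.7, 0]], [[-0.06, -0.135, 0], [-2.1, 7.7, 0]], [[-0.06, -0.144, -0.01], [-2.1, 7.7, 0]]])

```text
time: 11.55
tool_pos: [0.4624, -0.2385, 0.2468]
tool_rot: [0.002, 0.991, 0.132, 0.001]
contact_force: [0.3, 1.0, 0.2]
gripper_width: 0.999
```

Request:
drive_tool(series=[[[0, 0, 0], [0, 0, -8.5]], [[0, 0, -0.02], [0, 0, -17]], [[0, 0, -0.04], [0, 0, -25.5]], [[0, 0, -0.06], [0, 0, -34]], [[0, 0, -0.08], [0, 0, -42.5]], [[0, 0, -0.08], [0, 0, -51]], [[0, 0, -0.08], [0, 0, -59.5]], [[0, 0, -0.08], [0, 0, -68]]])

```text
time: 12.35
tool_pos: [0.4635, -0.2339, 0.1646]
tool_rot: [-0.0, 0.896, -0.445, 0.0]
contact_force: [-0.2, -1.5, -0.1]
gripper_width: 0.999
```

```bash
python3 look.py j .465 -.238 .05 beaker_center
python3 - <<'E'
from h import *
print(state()["joint_pos"])
im=grab_frame("wrist");cv2.imwrite("pics/j_wrist.png",im[:,:,::-1])
m=camera_model("wrist")
for n in ["beaker_center","tall_bottle_center"]: print(n,[(d["location"],round(d["confidence"],2)) for d in place_of("wrist",n)])
E
```

```text
12.35 [ 0.46354913 -0.23393805  0.1645556 ] [-4.30837469e-04  8.95620372e-01 -4.44819022e-01  3.41835456e-05] [-0.20970072 -1.54187616 -0.10851352] 0.998734456578261
scene [([0.4685, -0.2355, 0.0257], 0.86)]
side [([0.4606, -0.2422, 0.032], 0.56)]
[-6.11865219e-01 -1.51773520e-01  1.92249293e+00  4.42920011e-04
  1.37045816e+00  1.87186211e+00]
beaker_center [([0.468, -0.2387, 0.0283], 0.78), ([0.5956, -0.0385, 0.0089], 0.25)]
tall_bottle_center [([0.5685, -0.339, 0.046], 0.77)]
```

View pics/j_wrist.png

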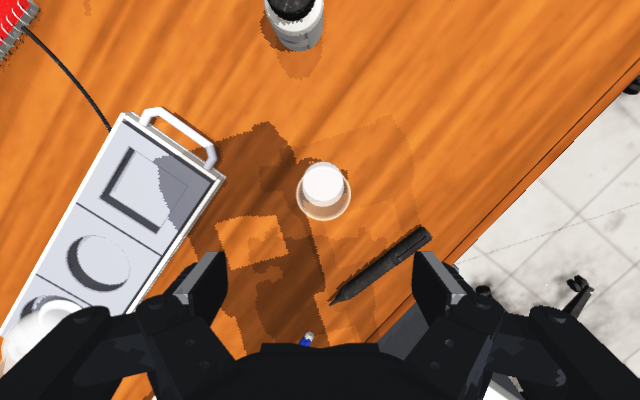

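View pics/j.png

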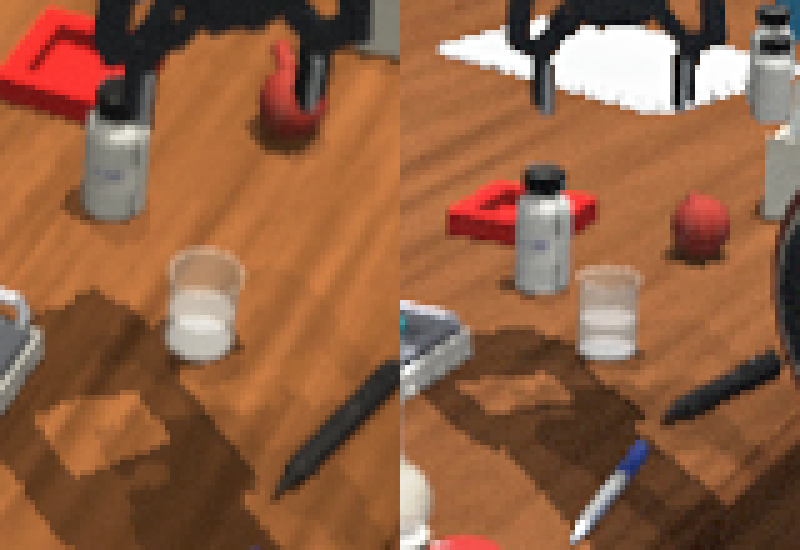

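```bash
python3 - <<'E'
from h import *
m=camera_model("wrist")
print(ray(m,[[323.5,192.5]],.056),ray(m,[[323.5,187]],.02),ray(m,[[323.5,185]],.01))
im=cv2.imread("pics/j_wrist.png")[:,:,::-1]
t,o=crop(im,(323,192),80,80,7)
for z,r in [(0,.021),(.056,.023),(.028,.021)]: draw(t,m,ring(.4665,-.2385,z,r),(0,0,255),7,o)
cv2.imwrite("pics/jj.png",t)
E
```

```text
[[ 0.46435629 -0.2421209   0.056     ]] [[ 0.46173806 -0.23950102  0.02      ]] [[ 0.46144093 -0.2393279   0.01      ]]
```

View pics/jj.png

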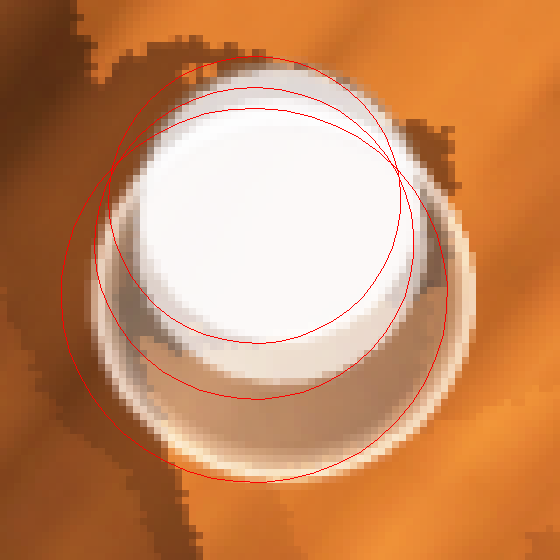

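Request:
drive_tool(series=[[[0, -0.0045, -0.03], [0, 0, 0]], [[0, -0.0045, -0.065], [0, 0, 0]], [[0, -0.0045, -0.1], [0, 0, 0]], [[0, -0.0045, -0.12], [0, 0, 0]], [[0, -0.0045, -0.135], [0, 0, 0]], [[0, -0.0045, -0.142], [0, 0, 0]], [[0, -0.0045, -0.142], [0, 0, 0]]])

```text
time: 13.4
tool_pos: [0.4637, -0.2399, 0.0227]
tool_rot: [-0.0, 0.897, -0.442, -0.0]
contact_force: [-0.3, 0.6, -0.2]
gripper_width: 1.0
```

```bash
python3 look.py k .465 -.238 .05 beaker_center
python3 - <<'E'
from h import *
im=grab_frame("wrist");cv2.imwrite("pics/k_wrist.png",im[:,:,::-1])
E
```

```text
13.4 [ 0.46365862 -0.23993372  0.02268791] [-1.14094408e-04  8.96795988e-01 -4.42444017e-01 -4.84183714e-04] [-0.34398293  0.57249955 -0.20100973] 0.9995436085946172
scene [([0.4686, -0.2358, 0.0257], 0.58)]
side [([0.4633, -0.2381, 0.0313], 0.63)]
```

View pics/k_wrist.png

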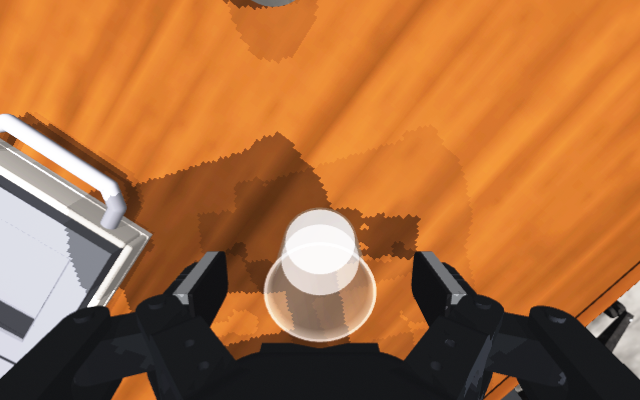

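View pics/k.png

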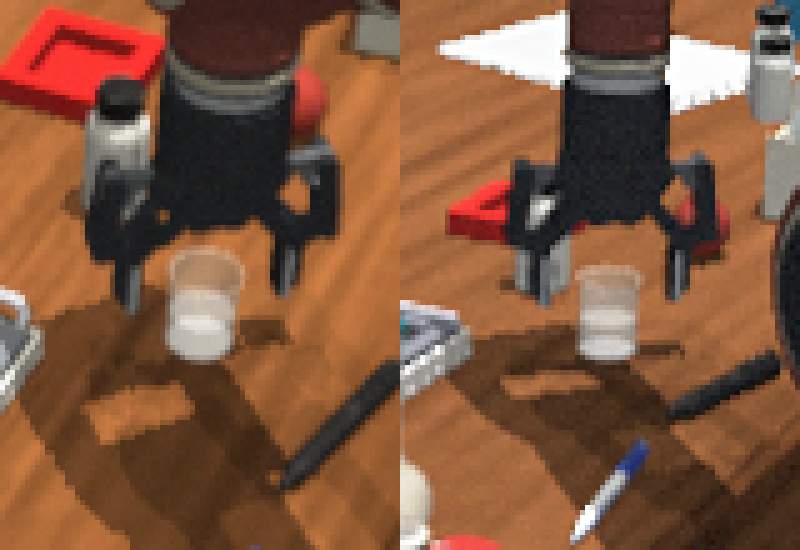

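Request:
drive_tool(series=[[[0, 0, -0.003], [0, 0, 0]], [[0, 0, -0.003], [0, 0, 0]], [[0, 0, -0.003], [0, 0, 0]]])

```text
time: 13.95
tool_pos: [0.4638, -0.2401, 0.0201]
tool_rot: [-0.0, 0.897, -0.443, -0.0]
contact_force: [0.8, -0.1, 0.0]
gripper_width: 1.002
```

Request:
drive_tool(series=[[[0, 0, 0], [0, 0, 0]], [[0, 0, 0], [0, 0, 0]], [[0, 0, 0], [0, 0, 0]], [[0, 0, 0], [0, 0, 0]], [[0, 0, 0], [0, 0, 0]], [[0, 0, 0], [0, 0, 0]]], fingers=1)

```text
time: 14.55
tool_pos: [0.4642, -0.2403, 0.0205]
tool_rot: [0.0, 0.897, -0.443, 0.0]
contact_force: [0.3, -0.0, 1.1]
gripper_width: 0.508
```

```bash
python3 look.py l .465 -.238 .05 beaker_center
python3 - <<'E'
from h import *
im=grab_frame("wrist");cv2.imwrite("pics/l_wrist.png",im[:,:,::-1])
E
```

```text
14.55 [ 0.46416389 -0.2402735   0.02045302] [ 2.95995050e-05  8.96733100e-01 -4.42571585e-01  3.71153442e-04] [ 0.30114928 -0.03802579  1.055437  ] 0.5077551092025409
scene [([0.4673, -0.2384, 0.0244], 0.58)]
side [([0.4633, -0.2425, 0.0304], 0.54)]
```

View pics/l_wrist.png

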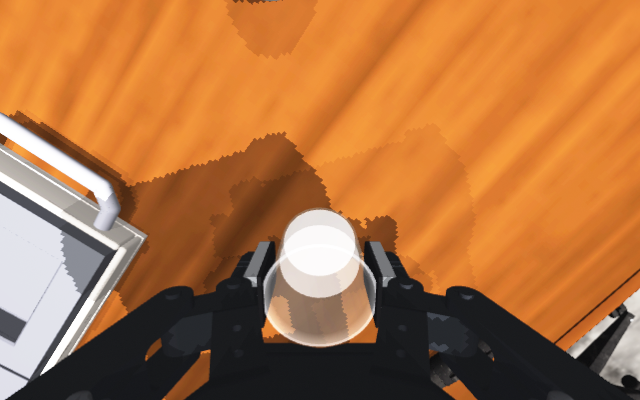

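View pics/l.png

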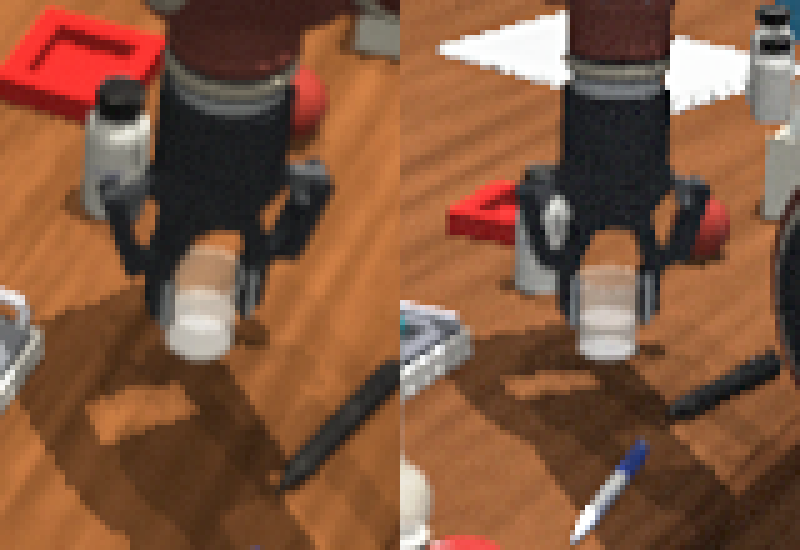

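Request:
drive_tool(series=[[[0, 0, 0.01], [0, 0, 0]], [[0, 0, 0.03], [0, 0, 0]], [[0, 0, 0.055], [0, 0, 0]], [[0.01, 0.016, 0.07], [0, 0, 0]], [[0.03, 0.048, 0.07], [0, 0, 0]], [[0.05, 0.08, 0.07], [0, 0, 0]], [[0.07, 0.11, 0.07], [0, 0, 0]], [[0.07, 0.11, 0.07], [0, 0, 0]]])

```text
time: 15.6
tool_pos: [0.535, -0.1271, 0.0904]
tool_rot: [-0.001, 0.898, -0.441, -0.0]
contact_force: [-0.7, -0.8, -0.5]
gripper_width: 0.504
```

```bash
python3 look.py m .534 -.13 .1 beaker_center
```

```text
15.6 [ 0.53499393 -0.12709381  0.09039663] [-5.10643926e-04  8.97674940e-01 -4.40657944e-01 -1.29852948e-04] [-0.74933822 -0.80105092 -0.47872315] 0.5042166045691623
scene [([0.5378, -0.1259, 0.0974], 0.78)]
side [([0.5319, -0.1313, 0.1006], 0.74), ([0.5951, -0.1327, 0.0134], 0.29)]
```

View pics/m.png

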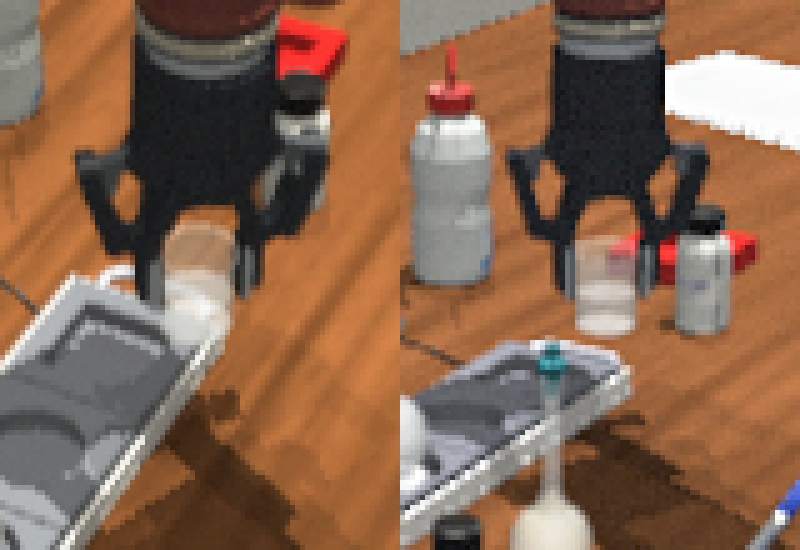

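Request:
drive_tool(series=[[[0.02, 0.03, 0], [0, 0, 0]], [[0.04, 0.06, 0], [0, 0, 0]], [[0.055, 0.08, 0], [0, 0, 0]], [[0.06, 0.09, 0], [0, 0, 0]], [[0.06, 0.09, 0], [0, 0, 0]], [[0.06, 0.09, -0.02], [0, 0, 0]], [[0.06, 0.09, -0.03], [0, 0, 0]], [[0.06, 0.09, -0.03], [0, 0, 0]]])

```text
time: 16.6
tool_pos: [0.5914, -0.0409, 0.0577]
tool_rot: [0.001, 0.896, -0.443, -0.002]
contact_force: [-0.2, -0.5, -1.0]
gripper_width: 0.512
```

```bash
python3 look.py n .594 -.038 .08 beaker_center
```

```text
16.6 [ 0.59141065 -0.04087212  0.05767553] [ 7.97901225e-04  8.96410067e-01 -4.43218564e-01 -2.37887833e-03] [-0.24551385 -0.49816958 -0.95487904] 0.5116764613708382
scene [([0.5937, -0.0354, 0.0619], 0.77)]
side [([0.5925, -0.0407, 0.0689], 0.72)]
```

View pics/n.png

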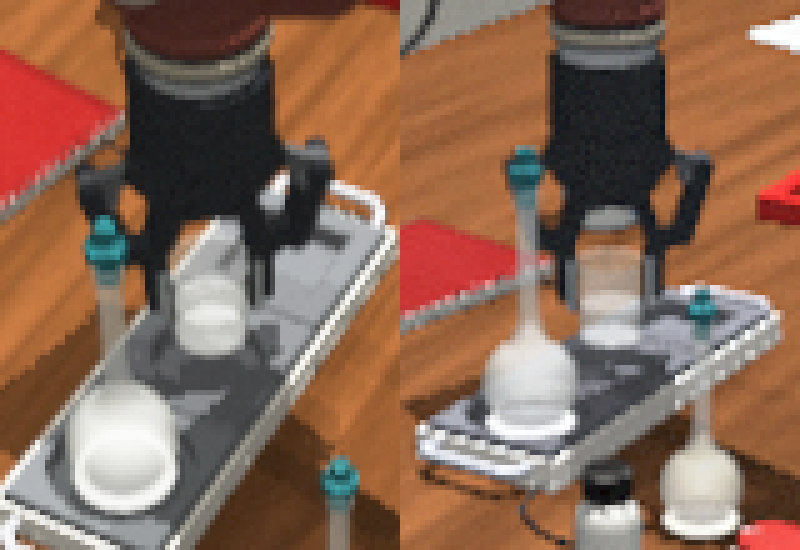

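Request:
drive_tool(series=[[[0.002, 0.002, -0.005], [0, 0, 0]], [[0.002, 0.002, -0.012], [0, 0, 0]], [[0.002, 0.002, -0.018], [0, 0, 0]], [[0.002, 0.002, -0.022], [0, 0, 0]], [[0.002, 0.002, -0.022], [0, 0, 0]], [[0.002, 0.002, -0.022], [0, 0, 0]]])

```text
time: 17.4
tool_pos: [0.5958, -0.0381, 0.0379]
tool_rot: [0.0, 0.897, -0.443, -0.0]
contact_force: [0.2, 0.2, 0.2]
gripper_width: 0.516
```

Request:
drive_tool(series=[[[0, 0, -0.002], [0, 0, 0]], [[0, 0, -0.004], [0, 0, 0]], [[0, 0, -0.0055], [0, 0, 0]], [[0, 0, -0.0055], [0, 0, 0]], [[0, 0, -0.0055], [0, 0, 0]]])

```text
time: 17.9
tool_pos: [0.5958, -0.0381, 0.0326]
tool_rot: [0.0, 0.897, -0.443, -0.0]
contact_force: [0.0, 0.1, 0.8]
gripper_width: 0.509
```

Request:
drive_tool(series=[[[0, 0, -0.001], [0, 0, 0]], [[0, 0, -0.0015], [0, 0, 0]], [[0, 0, -0.0015], [0, 0, 0]], [[0, 0, -0.0015], [0, 0, 0]]])

```text
time: 18.3
tool_pos: [0.5959, -0.0381, 0.0311]
tool_rot: [-0.0, 0.897, -0.443, 0.0]
contact_force: [0.0, 0.0, -0.6]
gripper_width: 0.507
```

```bash
python3 look.py o .594 -.038 .04 beaker_center 80 60 5
```

```text
18.3 [ 0.59587569 -0.03808281  0.0311387 ] [-1.86345286e-05  8.96730290e-01 -4.42577436e-01  1.23634733e-05] [ 0.04861585  0.04757733 -0.56049446] 0.5068878338916372
scene [([0.5995, -0.0363, 0.0379], 0.73)]
side [([0.592, -0.0389, 0.0405], 0.71), ([0.4368, 0.2059, 0.0407], 0.62)]
```

View pics/o.png

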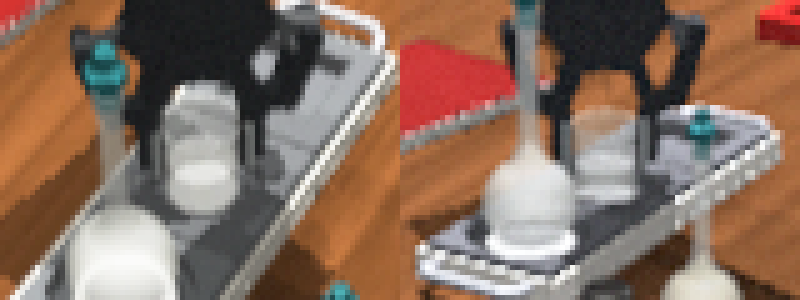

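Request:
drive_tool(series=[[[0, 0, -0.001], [0, 0, 0]], [[0, 0, -0.001], [0, 0, 0]], [[0, 0, -0.001], [0, 0, 0]]])

```text
time: 18.8
tool_pos: [0.5961, -0.0381, 0.0305]
tool_rot: [-0.0, 0.897, -0.443, 0.0]
contact_force: [-1.0, 0.5, 1.3]
gripper_width: 0.507
```

Request:
drive_tool(series=[[[0, 0, 0], [0, 0, 0]], [[0, 0, 0], [0, 0, 0]], [[0, 0, 0], [0, 0, 0]], [[0, 0, 0], [0, 0, 0]], [[0, 0, 0], [0, 0, 0]]], fingers=-1)

```text
time: 19.3
tool_pos: [0.5958, -0.0381, 0.03]
tool_rot: [0.0, 0.897, -0.443, -0.0]
contact_force: [-0.0, 0.7, -0.7]
gripper_width: 1.0
```

Request:
drive_tool(series=[[[0, 0, 0.01], [0, 0, 0]], [[0, 0, 0.03], [0, 0, 0]], [[0, 0, 0.06], [0, 0, 0]], [[0, 0, 0.1], [0, 0, 0]], [[0, -0.01, 0.13], [0, 0, 0]], [[-0.01, -0.05, 0.15], [0, 0, 0]], [[-0.02, -0.1, 0.16], [0, 0, 0]], [[-0.03, -0.15, 0.16], [0, 0, 0]]])

```text
time: 20.1
tool_pos: [0.5674, -0.1868, 0.1941]
tool_rot: [-0.0, 0.897, -0.442, 0.003]
contact_force: [0.9, -0.0, 0.9]
gripper_width: 1.0
```

```bash
python3 look.py p .594 -.038 .04 beaker_center 80 80 5
python3 - <<'E'
from h import *
im=grab_frame("wrist");cv2.imwrite("pics/p_wrist.png",im[:,:,::-1])
print([(d["location"],round(d["confidence"],2)) for n in ["scene","side","wrist"] for d in place_of(n,"tall_bottle_center")])
E
```

```text
20.1 [ 0.56743507 -0.18683073  0.19411501] [-8.80775763e-05  8.97094416e-01 -4.41828515e-01  3.02746652e-03] [ 0.86828537 -0.03504521  0.85780101] 1.0001484992218501
scene [([0.5965, -0.0334, 0.0356], 0.6)]
side [([0.5962, -0.0383, 0.0382], 0.58)]
[([0.5654, -0.3389, 0.0468], 0.55), ([0.5978, -0.0345, 0.0355], 0.48), ([0.5607, -0.3334, 0.0453], 0.7), ([0.5675, -0.3399, 0.0486], 0.69)]
```

View pics/p.png

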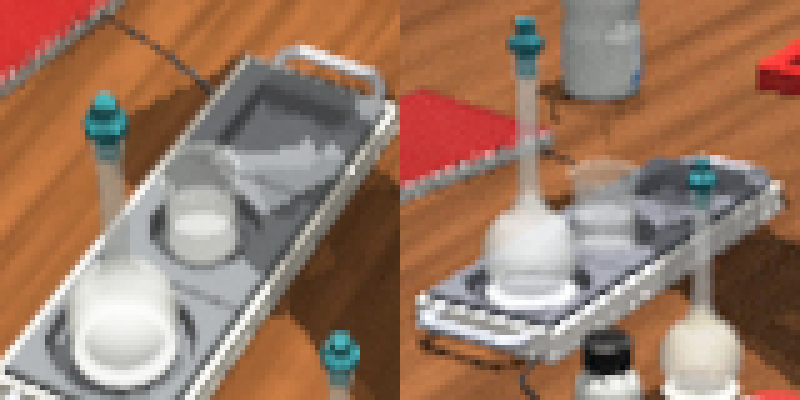

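View pics/p_wrist.png

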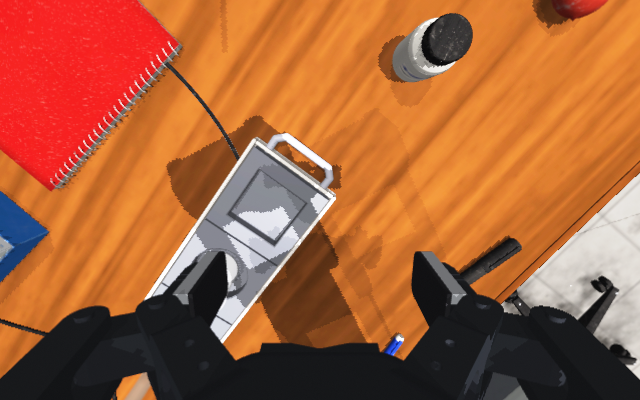

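Request:
drive_tool(series=[[[-0.001, -0.04, -0.01], [0, 0, 0]], [[-0.002, -0.08, -0.02], [0, 0, 0]], [[-0.003, -0.12, -0.03], [0, 0, 0]], [[-0.003, -0.15, -0.03], [0, 0, 0]], [[-0.003, -0.15, -0.03], [0, 0, 0]], [[-0.003, -0.15, -0.03], [0, 0, 0]]])

```text
time: 21.1
tool_pos: [0.5638, -0.3344, 0.1598]
tool_rot: [-0.0, 0.897, -0.442, -0.0]
contact_force: [0.5, 1.2, -1.0]
gripper_width: 1.004
```

```bash
python3 look.py q .564 -.338 .06 tall_bottle_center 80 110 5
python3 - <<'E'
from h import *
im=grab_frame("wrist");m=camera_model("wrist")
print([(d["location"],round(d["confidence"],2)) for d in place_of("wrist","tall_bottle_center")])
t=im[:,:,::-1].copy()
for z,r in [(0,.021),(.075,.021),(.093,.015)]: draw(t,m,ring(.5645,-.338,z,r),(0,0,255),1,np.zeros(2))
cv2.imwrite("pics/q_wrist.png",t)
E
```

```text
21.1 [ 0.5637913  -0.33440533  0.15978109] [-3.47234523e-04  8.96847250e-01 -4.42340090e-01 -3.65759284e-04] [ 0.46375148  1.16082274 -0.96330089] 1.0043435148547422
scene [([0.5625, -0.3361, 0.0463], 0.72)]
side [([0.5599, -0.333, 0.0456], 0.58)]
[([0.5656, -0.3354, 0.0435], 0.71)]
```

View pics/q_wrist.png

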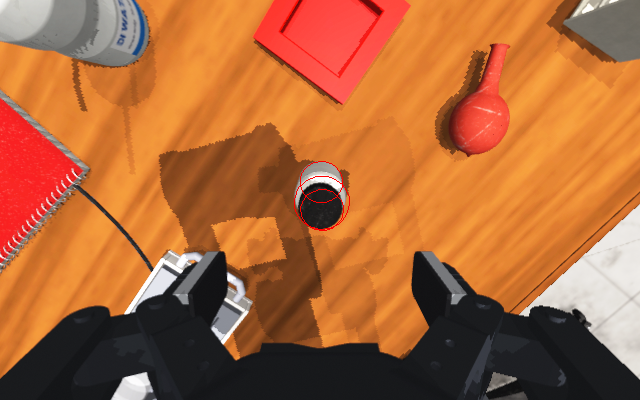

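View pics/q.png

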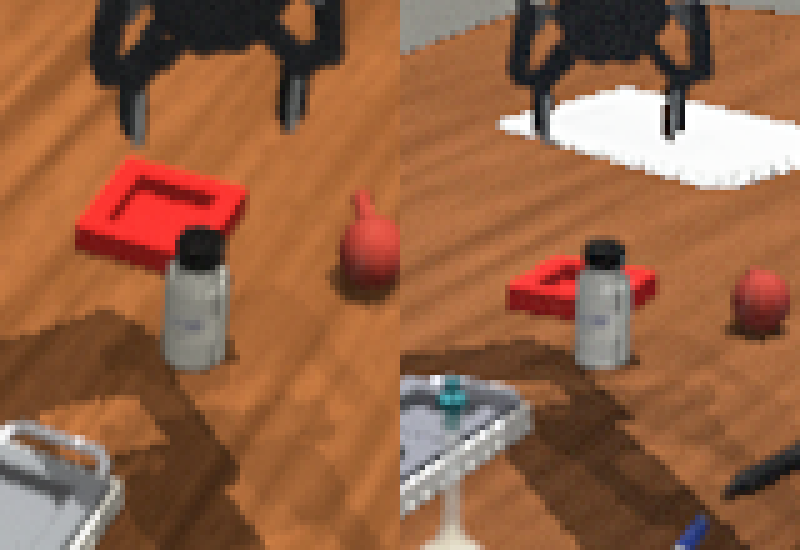

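Request:
drive_tool(series=[[[0.0005, -0.0025, -0.02], [0, 0, 0]], [[0.0005, -0.0025, -0.05], [0, 0, 0]], [[0.0005, -0.0025, -0.08], [0, 0, 0]], [[0.0005, -0.0025, -0.1], [0, 0, 0]], [[0.0005, -0.0025, -0.115], [0, 0, 0]], [[0.0005, -0.0025, -0.125], [0, 0, 0]], [[0.0005, -0.0025, -0.125], [0, 0, 0]], [[0.0005, -0.0025, -0.125], [0, 0, 0]]])

```text
time: 22.2
tool_pos: [0.5645, -0.3381, 0.0361]
tool_rot: [0.0, 0.897, -0.443, 0.001]
contact_force: [0.4, 0.4, 0.1]
gripper_width: 1.003
```

```bash
python3 look.py r .564 -.338 .06 tall_bottle_center 80 110 5
python3 - <<'E'
from h import *
im=grab_frame("wrist");cv2.imwrite("pics/r_wrist.png",im[:,:,::-1])
E
```

```text
22.2 [ 0.56453523 -0.33806847  0.03608539] [ 1.21786488e-04  8.96752454e-01 -4.42531935e-01  7.12331012e-04] [0.35797307 0.37715398 0.12437995] 1.00261558465962
scene [([0.5605, -0.336, 0.0457], 0.72)]
side [([0.5639, -0.3313, 0.0478], 0.73)]
```

View pics/r_wrist.png

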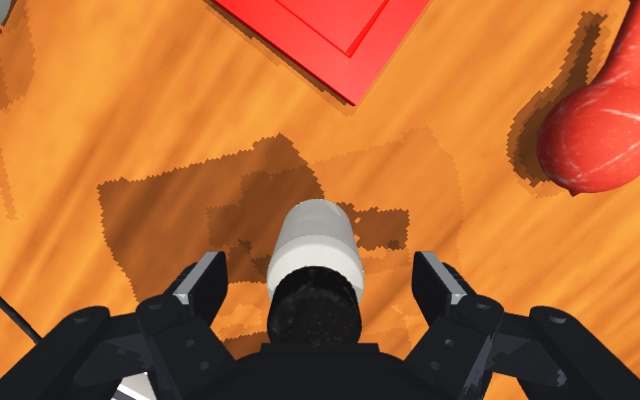

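Request:
drive_tool(series=[[[0, 0, -0.004], [0, 0, 0]], [[0, 0, -0.004], [0, 0, 0]], [[0, 0, -0.004], [0, 0, 0]]])

```text
time: 22.75
tool_pos: [0.5637, -0.3376, 0.0308]
tool_rot: [-0.0, 0.897, -0.443, -0.0]
contact_force: [-0.4, -0.8, 0.4]
gripper_width: 1.0
```

Request:
drive_tool(series=[[[0, 0, 0], [0, 0, 0]], [[0, 0, 0], [0, 0, 0]], [[0, 0, 0], [0, 0, 0]], [[0, 0, 0], [0, 0, 0]], [[0, 0, 0], [0, 0, 0]], [[0, 0, 0], [0, 0, 0]]], fingers=1)

```text
time: 23.35
tool_pos: [0.5642, -0.3379, 0.0314]
tool_rot: [0.0, 0.897, -0.443, 0.0]
contact_force: [1.2, 1.1, 1.5]
gripper_width: 0.477
```

```bash
python3 look.py s .564 -.338 .06 tall_bottle_center 80 110 5
```

```text
23.35 [ 0.56416559 -0.33790342  0.03142526] [ 5.09976277e-05  8.96724146e-01 -4.42589757e-01  3.31526037e-04] [1.22223861 1.08833059 1.5316584 ] 0.47722327177717344
scene [([0.5635, -0.3375, 0.0467], 0.63)]
side [([0.5595, -0.3323, 0.0447], 0.83), ([0.5918, -0.0388, 0.0379], 0.38), ([0.5975, -0.0365, 0.0079], 0.33)]
```

View pics/s.png

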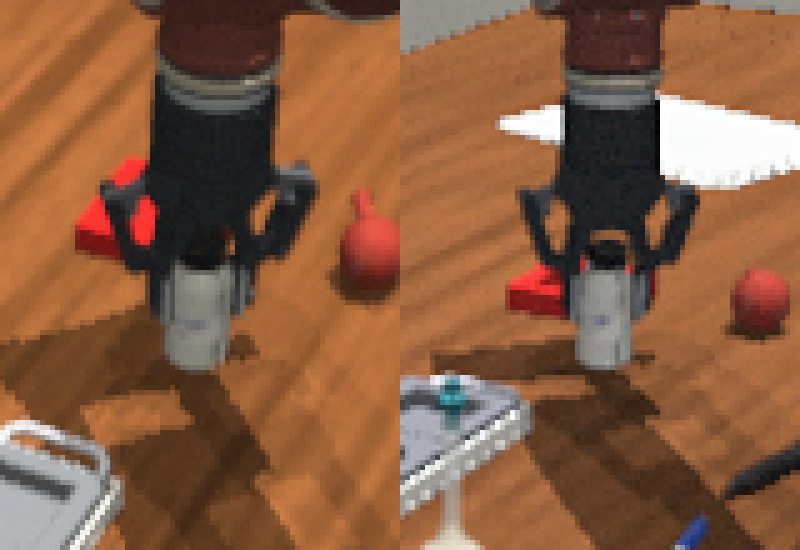

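Request:
drive_tool(series=[[[0, 0, 0.01], [0, 0, 0]], [[0, 0, 0.03], [0, 0, 0]], [[0, 0, 0.055], [0, 0, 0]], [[0.005, 0.02, 0.07], [0, 0, 0]], [[0.01, 0.055, 0.07], [0, 0, 0]], [[0.015, 0.09, 0.07], [0, 0, 0]], [[0.02, 0.12, 0.07], [0, 0, 0]], [[0.025, 0.15, 0.07], [0, 0, 0]]])

```text
time: 24.35
tool_pos: [0.5887, -0.1852, 0.1011]
tool_rot: [-0.0, 0.897, -0.442, -0.0]
contact_force: [0.7, 0.1, -0.2]
gripper_width: 0.475
```

Request:
drive_tool(series=[[[0.004, 0.03, 0], [0, 0, 0]], [[0.008, 0.05, 0], [0, 0, 0]], [[0.008, 0.056, 0], [0, 0, 0]], [[0.008, 0.056, 0], [0, 0, 0]], [[0.008, 0.056, -0.015], [0, 0, 0]], [[0.008, 0.056, -0.03], [0, 0, 0]], [[0.008, 0.056, -0.03], [0, 0, 0]], [[0.008, 0.056, -0.03], [0, 0, 0]]])

```text
time: 25.15
tool_pos: [0.5959, -0.1321, 0.0694]
tool_rot: [0.0, 0.896, -0.443, -0.001]
contact_force: [0.3, -0.1, 0.0]
gripper_width: 0.479
```

```bash
python3 look.py t .597 -.131 .07 tall_bottle_center 80 110 5
```

```text
25.15 [ 0.59585108 -0.1321061   0.069445  ] [ 1.90376104e-04  8.96499231e-01 -4.43042942e-01 -1.42964811e-03] [ 0.33259525 -0.06617041  0.00986932] 0.47926132664774856
scene [([0.5967, -0.1333, 0.0844], 0.95)]
side [([0.5921, -0.1308, 0.0865], 0.56), ([0.5938, -0.1327, 0.0123], 0.18)]
```

View pics/t.png

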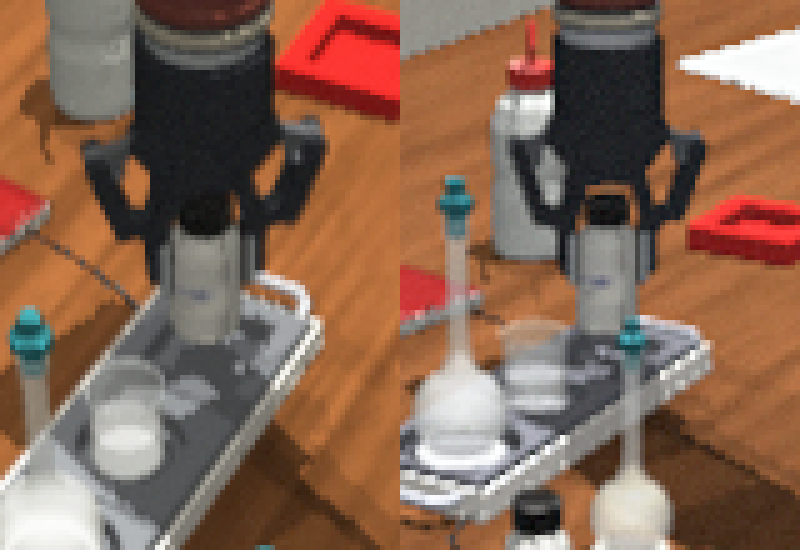

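Aligned over the square pocket; lower by about 0.028.

Request:
drive_tool(series=[[[0.001, 0.001, -0.008], [0, 0, 0]], [[0.001, 0.001, -0.016], [0, 0, 0]], [[0.001, 0.001, -0.02], [0, 0, 0]], [[0.001, 0.001, -0.024], [0, 0, 0]], [[0.001, 0.001, -0.024], [0, 0, 0]], [[0.001, 0.001, -0.024], [0, 0, 0]], [[0.001, 0.001, -0.024], [0, 0, 0]]])

```text
time: 26.05
tool_pos: [0.5982, -0.1308, 0.0474]
tool_rot: [-0.0, 0.897, -0.443, 0.0]
contact_force: [0.5, 0.3, -0.1]
gripper_width: 0.478
```

Request:
drive_tool(series=[[[0, 0, -0.002], [0, 0, 0]], [[0, 0, -0.004], [0, 0, 0]], [[0, 0, -0.005], [0, 0, 0]], [[0, 0, -0.005], [0, 0, 0]], [[0, 0, -0.005], [0, 0, 0]]])

```text
time: 26.55
tool_pos: [0.5979, -0.1307, 0.0421]
tool_rot: [-0.0, 0.897, -0.443, -0.0]
contact_force: [0.5, -0.0, -0.1]
gripper_width: 0.475
```

Request:
drive_tool(series=[[[0, 0, -0.001], [0, 0, 0]], [[0, 0, -0.001], [0, 0, 0]], [[0, 0, -0.001], [0, 0, 0]]])

```text
time: 26.85
tool_pos: [0.5982, -0.1308, 0.0414]
tool_rot: [-0.0, 0.897, -0.443, 0.0]
contact_force: [-0.3, -0.3, 1.0]
gripper_width: 0.482
```

```bash
python3 look.py u .597 -.131 .06 tall_bottle_center 80 80 5
```

```text
26.85 [ 0.59818222 -0.13081911  0.04142187] [-3.35405636e-05  8.96732470e-01 -4.42572922e-01  2.91816383e-04] [-0.30621855 -0.3396268   1.0358247 ] 0.4816124202840961
scene [([0.5996, -0.1332, 0.0553], 0.63)]
side [([0.5945, -0.1295, 0.0571], 0.58)]
```

View pics/u.png

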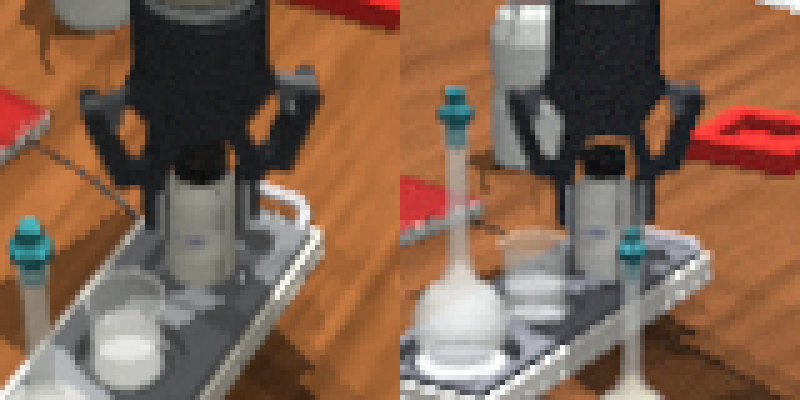

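Seated (TCP at the expected contact height); a hair more, then release.

Request:
drive_tool(series=[[[0, 0, -0.0005], [0, 0, 0]], [[0, 0, -0.0005], [0, 0, 0]]])

```text
time: 27.25
tool_pos: [0.5982, -0.1308, 0.0414]
tool_rot: [-0.0, 0.897, -0.443, 0.0]
contact_force: [-1.6, 0.8, 6.2]
gripper_width: 0.475
```

Request:
drive_tool(series=[[[0, 0, 0], [0, 0, 0]], [[0, 0, 0], [0, 0, 0]], [[0, 0, 0], [0, 0, 0]], [[0, 0, 0], [0, 0, 0]], [[0, 0, 0], [0, 0, 0]]], fingers=-1)

```text
time: 27.75
tool_pos: [0.5978, -0.1307, 0.0404]
tool_rot: [-0.0, 0.897, -0.443, -0.0]
contact_force: [-0.2, -0.5, -0.7]
gripper_width: 0.997
```

Request:
drive_tool(series=[[[0, 0, 0.01], [0, 0, 0]], [[0, 0, 0.03], [0, 0, 0]], [[0, 0, 0.07], [0, 0, 0]], [[0, 0, 0.11], [0, 0, 0]], [[0, -0.01, 0.15], [0, 0, 0]], [[-0.03, -0.04, 0.18], [0, 0, 0]], [[-0.07, -0.07, 0.2], [0, 0, 0]], [[-0.11, -0.1, 0.2], [0, 0, 0]]])

```text
time: 28.55
tool_pos: [0.4929, -0.229, 0.2456]
tool_rot: [0.001, 0.897, -0.442, 0.004]
contact_force: [-0.2, -1.1, 0.3]
gripper_width: 1.002
```

Request:
drive_tool(series=[[[0, -0.04, 0], [0, 0, 0]], [[0, -0.08, 0], [0, 0, 0]], [[0, -0.08, 0], [0, 0, 0]], [[0, -0.08, 0], [0, 0, 0]], [[0, -0.08, 0], [0, 0, 0]]])

```text
time: 29.05
tool_pos: [0.4924, -0.3067, 0.2407]
tool_rot: [-0.0, 0.897, -0.442, 0.0]
contact_force: [-0.2, 0.8, 0.1]
gripper_width: 1.0
```

```bash
python3 look.py v .597 -.04 .06 tall_bottle_center 90 110 4
python3 - <<'E'
from h import *
for n in ["scene","side"]:
  im=grab_frame(n); cv2.imwrite(f"pics/v_{n}.png",im[:,:,::-1])
  for t in ["large_flask_center","beaker_center","tall_bottle_center","small_flask_center","plastic_cup_center","short_bottle_center"]:
    print(n,t,[(d["location"],round(d["confidence"],2)) for d in place_of(n,t)])
im=grab_frame("wrist"); cv2.imwrite("pics/v_wrist.png",im[:,:,::-1])
E
```

```text
29.05 [ 0.49238931 -0.30672754  0.24070785] [-1.95158731e-04  8.96890084e-01 -4.42253477e-01  4.04320388e-05] [-0.20056752  0.8448019   0.13480489] 0.9997868522509498
scene [([0.5993, -0.1314, 0.056], 0.91)]
side []
scene large_flask_center [([0.5934, 0.0589, 0.1027], 0.82)]
scene beaker_center [([0.5997, -0.0336, 0.0354], 0.75)]
scene tall_bottle_center [([0.5977, -0.1308, 0.056], 0.95)]
scene small_flask_center [([0.4389, 0.1006, 0.0753], 0.59)]
scene plastic_cup_center [([0.5041, 0.3608, 0.0343], 0.9)]
scene short_bottle_center []
side large_flask_center [([0.5922, 0.0559, 0.1004], 0.96)]
side beaker_center [([0.5927, -0.0385, 0.0386], 0.69)]
side tall_bottle_center [([0.5944, -0.1296, 0.055], 0.84), ([0.4367, 0.2056, 0.0417], 0.66)]
side small_flask_center [([0.438, 0.0985, 0.0779], 0.81)]
side plastic_cup_center [([0.5089, 0.3575, 0.0333], 0.67)]
side short_bottle_center [([0.4364, 0.2066, 0.0427], 0.64)]
```

View pics/v.png

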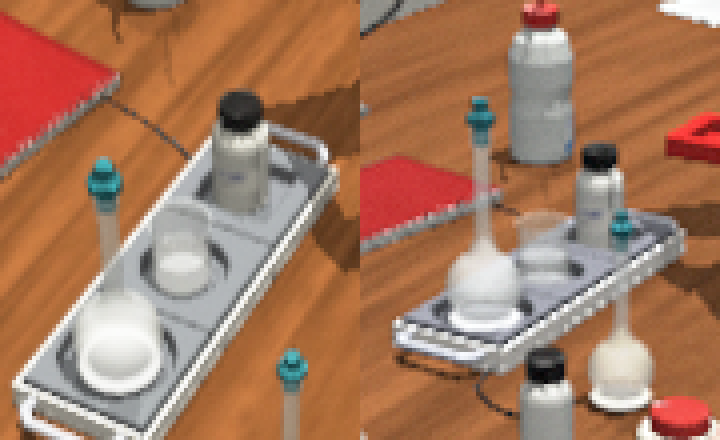

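View pics/v_scene.png

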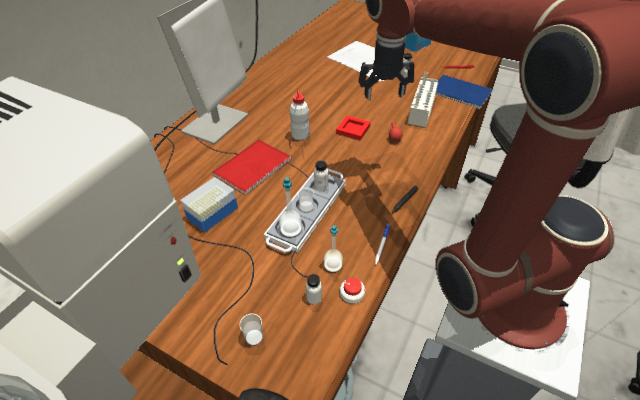

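View pics/v_wrist.png

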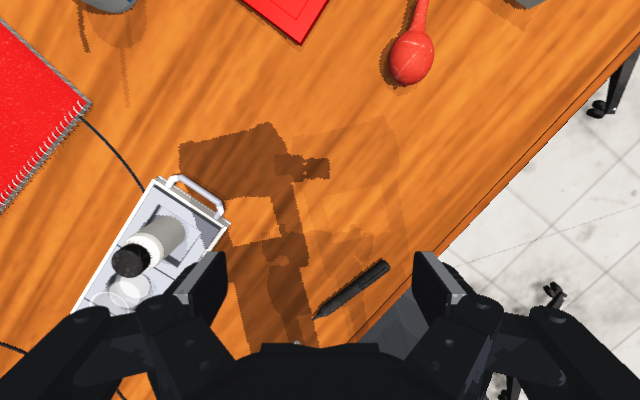

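The three kit pieces stand upright in their pockets (flask at (290,225), beaker at (306,203), bottle at (321,178) in the scene picture). The look-alikes have not moved and the arm is clear, so I'm handing in.

```bash
python3 - <<'E'
from plant import *
print(job_done()); print(state()["time"])
E
```

```text
the job is handed in; nothing more can be done
None
the job is handed in; nothing more can be done
```

The dilution kit is in the carrier and the job was handed in at about 29.5 s. `job_done()` reports no verdict, so this rests on my own checks.

**What I did:**
- **Large flask:** I took it by the neck with the hand tilted 40°, to keep the stopper clear of the palm, and set it in the wide round pocket.
- **Beaker and tall bottle:** I gripped both from above. The beaker went into the smaller round pocket and the bottle into the square one.
- **Setting down:** I lowered each piece until the tool reached the height at which its foot should meet the pocket floor, then opened the fingers. A contact force showed clearly only for the bottle (6 N); for the flask and beaker it was about 1 N, near the sensor noise.

**Last checks:** all three pieces look upright in their pockets in the scene and side pictures.

| Piece | Network's distance from pocket centre | Network's height error |
|---|---|---|
| Large flask | 1–3 mm | within about 1 mm |
| Beaker | about 2 mm (side), 7 mm (scene) | within about 3 mm |
| Tall bottle | 1–3 mm | within about 1.5 mm |

- **Disagreement:** the two cameras put the beaker 7–9 mm apart. The tool was about 1 mm from the pocket centre when it released the beaker.
- **Look-alikes:** the small flask, cup and short bottle read within about 4 mm of their first readings, which is network noise.
- **Missed readings:** at the end the scene camera did not report the short bottle, although it stands in that picture at (314,290) and the side camera found it. The side camera also missed the tall bottle in one call and found it in the next.

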